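# Press a gift tin's lid home in the toggle-clamp nest

## Robot

A 6-joint arm with a two-finger parallel gripper is mounted at the origin on the work surface. World frame = base frame: x ahead of the robot, y to its left, z up, the work surface at z = 0. Lengths are in m, angles in rad, forces in N, time in s.
With the tool pointing down it reaches from about 0.325 to 0.775 m from the base axis. Payload 9.3 kg.
Tool frame: the origin (TCP) lies at the very end of the fingers, on their centre line; the grasp point (between the pads) lies 19 mm behind it; z points along the fingers, y is the direction in which the jaws open and shut (so a half turn about z gives the same grasp; the last joint's range is limited). The gripper opens to 85 mm and grips with 20 to 120 N. Pads are 22 mm wide; open, the fingers measure 114 mm over their backs; the gripper's body (76 mm by 85 mm) begins 54 mm behind the grasp point. The pads swing forward as they close: fully open they stand 13 mm farther back than shut.
Start: joints at [-1.475, 0.259, 0.021, 1.334, 0, 1.418], TCP at [0.135, -0.533, 0.231] pointing down, gripper open.
Joint ranges: [-3.04, 3.04], [-0.91, 1.82], [-1.04, 1.36], [-1.92, 1.95], [-1.52, 1.45], [-3.14, 3.14]. Speed limits (rad/s): [2.22, 2.22, 2.79, 3.14, 3.14, 3.14].

## Interface

Orientations are given as a rotation vector (axis times angle).
In Python, from cell import bot gives the robot as it stands.
- The arm moves only by the tool send_rows, never from a script. Its argument "targets" is a list of rows, each an object with "turn": the turn, a rotation vector about the tool's x, y, z in rad, a list of three; "travel": the shift along the tool's x, y, z in cm, a list of three; "hand": the opening in per cent of the stroke, from 0 (shut) to 100 (fully open). A call has 1 to 5 rows; each row shifts and turns the commanded pose from where the row before left it, along the tool's axes as they then stand; what a row does not reach is not made up. A row lasts 1/10 s, in which the tool goes at most 50 mm and 8.59 degrees, less where a joint would pass 70% of its speed; a pose out of reach is approached as far as the arm can. A call is refused whole if a number of a shift passes 5 or a number of a turn 0.15, either way. A call with a gripper value outside its range is refused whole. The fingers move at their own pace and stop on an object; "newtons" is the grip in N (left out, the last holds). Time passes only in rows, so rows that do not move let the fingers close. It gives the time, the measured TCP pose, the force and the opening at its end, in the units of the state.
- bot.read_state(): the state, without advancing time (a new reading comes with each control period).
- bot.capture(name): name is "scene" or "top"; returns a dict with "color" (400x640x3 uint8, red, green, blue), "K" (3x3 intrinsics, pixels), "extrinsics" (4x4, takes a point from camera to world coordinates). Camera axes: x right, y up, looking along -z (the intrinsics and any distortion apply to the point x, -y, -z); pixel columns grow to the right and rows downward; lengths in m; the calibration is good to about 2 mm. A picture is of the moment at which its call begins. There is no depth.
- bot.close_job(): hands the job in, once; it reports no verdict.
The state is a dict: "t": time; "joint_pos": joint angles; "joint_vel": joint speeds; "effort": joint torques, N m; "ee_pos": TCP position; "eef_rot": TCP orientation; "contact_force": force on the tool from outside, world axes, zero at the start; "torque": the same for the moment, N m; "gripper_width": finger opening in m.
Only numpy, scipy, OpenCV 4.12 (cv2) and the standard library are available. Lean on these libraries where they do the work, as an engineer would, in place of code of your own. Each camera call takes 0.05 s, during which the arm holds its last target. There are 200 camera calls.

## Task

Take the blue gift tin, whose white lid still stands proud, from the sloped rack and stand it flat and centred between the stops of the lidding nest, lid up. Press its lid home with the toggle clamp only (not with the fingers): swing the red T-handle over centre, right down to its stop, let go of it for about a second, then swing the handle fully back open and leave the lidded tin in the nest. Leave the finished red tin and everything else where they are.

Things in the scene. Friction and masses are not known exactly. Their poses are not given: they have to be found in the camera images.
- tin: blue rectangular gift tin with gold rims, the one to be lidded: 84 (its x) x 56 (its y) x 40 (z) mm without the lid, about 0.24 kg. Origin: centre of the underside, z up through the lid. Starts on the rack, lying on the 30 degree slope with its x along the slope. Grip it across the 56 mm width, below the lid.
- lid_top (a point): centre of the top of the blue tin's white plug lid. The lid is 66 x 40 mm, set in 8 mm or more from the tin's sides; its top stands 9 mm above the tin's rim (49 mm above the underside) as it starts, 3 mm (43 mm above the underside) when home.
- tin_lid (a joint): how far the lid has been pressed down, m: 0 proud (start), 0.006 fully home. It is stiff (about 3 N) and stays where it is pushed.
- done_tin: finished tin, same size but dark red, lid already home, in the other bay of the rack. Not to be disturbed. Origin as for the blue tin.
- rack: low white rack, 250 mm wide (y) and 121 mm deep (x), origin under its centre on the table. Its top slopes at 30 degrees, lower edge at -x, so the tins' tops lean towards -x. The centre of the slope's surface is 55 mm up. Two bays, centred at y = +60 and -60 mm, with a 10 mm high rib between them and a 10 mm high lip along the lower edge.
- nest: fixed lidding nest: aluminium base plate 240 x 130 mm (x from -75 to +165 mm, y +-65 mm) on the table; origin on the table under the middle of the stage; +x runs from the stage to the clamp post (steel cheeks, x 96 to 142 mm, y +-19 mm, up to z = 102 mm).
- nest_centre (a point): centre of the white stage, on its top surface (12 mm above the table), axes as the nest's. Blue stops 10 mm high stand round the place for the tin: tin's x along the nest's x (either way round), 2.5 mm play on every side. The side stops (y) stand at x = +-32 mm (12 mm long), so there is free room for fingers in the middle of both long sides.
- clamp (a joint): angle of the toggle clamp (arm and red T-handle are one lever) about clamp_hinge, rad: 0 fully open (arm upright leaning 10 degrees back, handle 15 degrees above level), 1.75 locked at its stop (arm level with the pad on the lid, handle 25 degrees past upright, leaning over the stage). Turns about the nest's -y axis: closing carries the handle up and to the nest's -x. Balance point near 0.9.
- clamp_hinge (a point): hinge of the clamp: horizontal axis along the nest's y, 115 mm from nest_centre along +x, 90 mm above the table. The weighted arm falls slowly to whichever side of its balance point (over centre) it is left, and stays there by its weight.
- clamp_grip (a point): grip point on the red T-bar at the end of the clamp's handle: a round bar 18 mm thick and 140 mm long, parallel to the hinge (along the nest's y), its axis 125 mm from the hinge axis. This point is on the bar's axis, 45 mm from the 12 mm wide stem, towards the nest's -y. Pinched across its thickness, the bar can turn between the pads.
- clamp_pad: sprung foot of the clamp: black rubber pad, 24 mm across, on a steel stem at the end of the 115 mm long arm; origin at clamp_hinge's place on the lever.
- cake1: chocolate cake in a white tray, 156 x 106 x 60 mm, bystander; origin under its centre.
- cake2: a second such cake, bystander.
- jar: brown jar with a brass cap, 68 mm across, 100 mm high, bystander; origin under its centre.
- spatula: black-handled spatula lying on the table, bystander.
- mould: clear mould plate with chocolate squares, 150 x 90 x 14 mm, lying flat, bystander; origin under its centre.
There are look-alikes about, which are no part of the job. What is shaped like the tin but turquoise is not meant.

How it is judged:
On the way, in this order (a step that is already met when the one before it is completed fails the run):
1. the blue tin stands flat between the nest's stops, released, its lid still proud and the clamp still open (x of tin in the frame of nest_centre between -0.004 and 0.004 m and y of tin in the frame of nest_centre between -0.004 and 0.004 m and z of tin in the frame of nest_centre between -0.003 and 0.003 m and angle between tin's own z axis and vertical below 0.06 rad and linear speed of tin below 0.02 m/s and contact force between the fingers and tin below 0.2 N and value of joint tin_lid below 0.002 m and value of joint clamp below 0.6 rad), for 0.2 s.
2. the clamp is past centre, down at its stop on the lid, with nothing holding its handle, and the lid is home (x of tin in the frame of nest_centre between -0.004 and 0.004 m and y of tin in the frame of nest_centre between -0.004 and 0.004 m and z of tin in the frame of nest_centre between -0.003 and 0.003 m and angle between tin's own z axis and vertical below 0.06 rad and value of joint clamp above 1.71 rad and value of joint tin_lid above 0.0045 m and contact force between clamp_pad and tin above 1.5 N and contact force between the fingers and clamp below 0.5 N), for 0.7 s.
At the end, for the whole second after the job is handed in: The blue tin stands flat in the nest (within 4 mm of the stage's centre in x and y, 3 mm in height, tilt under 0.06 rad), at rest, its lid pressed at least 4.5 mm of its 6 mm, and the clamp's handle is back open (joint under 0.25 rad) and still (x of tin in the frame of nest_centre between -0.004 and 0.004 m and y of tin in the frame of nest_centre between -0.004 and 0.004 m and z of tin in the frame of nest_centre between -0.003 and 0.003 m and angle between tin's own z axis and vertical below 0.06 rad and linear speed of tin below 0.02 m/s and value of joint clamp below 0.25 rad and value of joint tin_lid above 0.0045 m and velocity of joint clamp below 0.1 rad/s); the robot touches nothing.
It fails at once if the lid is pushed with the fingers (over 3 N) (contact force between the fingers and tin_lid above 3 N).
It fails at once if the finished red tin is moved more than 20 mm (distance of done_tin from where it was at the start of the episode above 0.02 m).
It fails at once if a cake, the jar, the spatula or the mould plate is moved more than 20 mm (distance of any of cake1, cake2, jar, spatula, mould from where it was at the start of the episode above 0.02 m).
It also fails if it takes over 70 s, if anything falls off the work surface, if the arm or the gripper's body presses on something with over 40 N, if the wrist force passes 120 N, or if a joint passes its speed limit or range.

## Working session

There is one attempt and no reset: what is moved stays moved. The work goes in short steps, Python scripts to look and compute and a tool call to move; the robot and the scene stay as the last step left them, time stands still between calls to the robot, and variables do not carry over. Pictures are saved under pics/ and viewed, about 8 in all and at most 12, crops included, and the job is handed in when it is done.

Besides the shell and the picture viewer there is one more tool, called after ">>>" in YAML: its name, and indented under it one key for each argument. send_rows: Moves the arm, as the interface text tells. Its arguments: {"type":"object","properties":{"targets":{"type":"array","items":{"type":"object","properties":{"turn":{"type":"array","items":{"type":"number"}},"travel":{"type":"array","items":{"type":"number"}},"hand":{"type":"number"}}}},"newtons":{"type":"number"}},"required":["targets"]}

```bash
mkdir -p pics; ls
python3 - <<'E'
from cell import bot
import cv2,numpy as np
np.set_printoptions(precision=4,suppress=True)
for n in("scene","top"):
    c=bot.capture(n); cv2.imwrite(f"pics/{n}0.png",c["color"][:,:,::-1]); print(n,c["K"],c["extrinsics"],[k for k in c])
s=bot.read_state(); print(s)
E
```

```text
pics
scene [[480.1776   0.     324.3332]
 [  0.     480.1776 198.8275]
 [  0.       0.       1.    ]] [[-0.5223 -0.5719  0.6326  1.44  ]
 [ 0.8527 -0.3414  0.3953  0.6733]
 [-0.0101  0.7459  0.6659  1.0714]
 [ 0.      0.      0.      1.    ]] ['color', 'K', 'extrinsics']
top [[485.3736   0.     311.9821]
 [  0.     485.3736 202.2384]
 [  0.       0.       1.    ]] [[-0.0102  0.9827 -0.1848  0.2144]
 [-0.9999 -0.0083  0.0114  0.0947]
 [ 0.0097  0.1849  0.9827  1.6901]
 [ 0.      0.      0.      1.    ]] ['color', 'K', 'extrinsics']
{'t': 0.1, 'joint_pos': array([-1.4746,  0.2591,  0.0208,  1.3337,  0.    ,  1.4182]), 'joint_vel': array([ 0.0024, -0.002 ,  0.0008,  0.0009,  0.0008, -0.0008]), 'effort': array([  0.0051, -55.6692,  34.5072,   0.0115,  -0.0002,  -0.    ]), 'ee_pos': array([ 0.1354, -0.5328,  0.2307]), 'eef_rot': array([-3.1161, -0.3895, -0.0001]), 'contact_force': array([ 0.0036, -0.2356,  1.072 ]), 'torque': array([ 0.0508, -0.0454,  0.0095]), 'gripper_width': 0.0852094214210345}
```

View pics/top0.png

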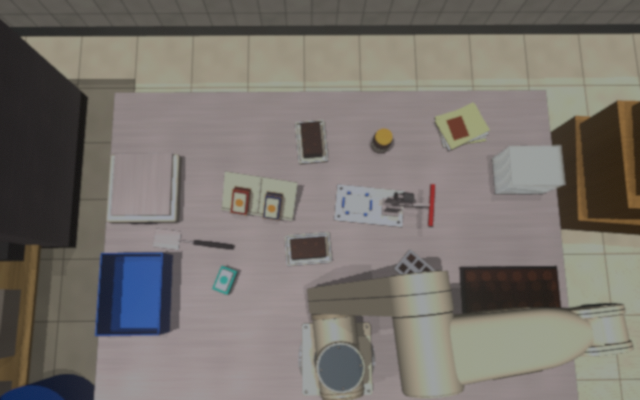

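View pics/scene0.png

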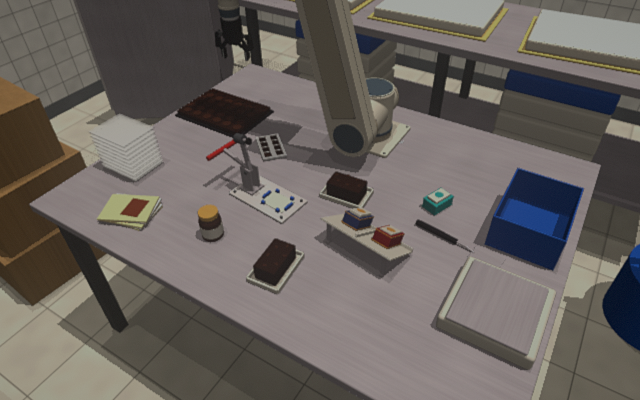

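Top view: rack around (260,196) with red tin (241,200) and blue tin (273,206); nest plate around (370,206), T-bar at (432,205). Scene view: blue tin (358,217), red tin (388,236), nest (275,197). Next, enlarged crops.

```bash
cat > h.py <<'E'
import numpy as np,cv2
from scipy.spatial.transform import Rotation as R
np.set_printoptions(precision=4,suppress=True)
def ray(c,u,v):
    K,E=c["K"],c["extrinsics"]
    d=np.array([(u-K[0,2])/K[0,0],-(v-K[1,2])/K[1,1],-1.])
    return E[:3,3],E[:3,:3]@d
def onz(c,u,v,z):
    o,d=ray(c,u,v); return o+d*(z-o[2])/d[2]
def proj(c,p):
    K,E=c["K"],c["extrinsics"]
    q=E[:3,:3].T@(np.asarray(p)-E[:3,3]); return np.array([K[0,0]*q[0]/-q[2]+K[0,2],K[1,1]*-q[1]/-q[2]+K[1,2]])
def tri(cs,uvs):
    A=np.zeros((3,3));b=np.zeros(3);L=[]
    for c,(u,v) in zip(cs,uvs):
        o,d=ray(c,u,v);d/=np.linalg.norm(d);P=np.eye(3)-np.outer(d,d);A+=P;b+=P@o;L.append((o,P))
    p=np.linalg.solve(A,b);return p,[np.linalg.norm(P@(p-o)) for o,P in L]
def crop(c,x,y,w,h,s,name):
    cv2.imwrite(name,cv2.resize(c["color"][y:y+h,x:x+w,::-1],None,fx=s,fy=s,interpolation=cv2.INTER_CUBIC))
E
python3 - <<'E'
from h import *; from cell import bot
import pickle
t=bot.capture("top");s=bot.capture("scene");pickle.dump((t,s),open("c0.pkl","wb"))
def up(c,x,y,w,h,k): return cv2.resize(c["color"][y:y+h,x:x+w,::-1],(w*k,h*k),interpolation=cv2.INTER_CUBIC)
a=up(t,215,165,100,60,8)[:, :800]; b=up(t,325,175,120,60,6)[:,:800]
b=cv2.copyMakeBorder(b,0,0,0,800-b.shape[1],cv2.BORDER_CONSTANT)
m=np.vstack([a[:,:],b])[:840]
cv2.imwrite("pics/topc.png",cv2.resize(m,None,fx=.71,fy=.71,interpolation=cv2.INTER_AREA))
a=up(s,200,130,110,95,6);b=up(s,315,190,100,80,6)
h=max(a.shape[0],b.shape[0]);
a=a[:h];b=cv2.copyMakeBorder(b,0,h-b.shape[0],0,0,cv2.BORDER_CONSTANT)
cv2.imwrite("pics/scc.png",cv2.resize(np.hstack([a,b]),None,fx=800/1260,fy=800/1260,interpolation=cv2.INTER_AREA))
hs=lambda c:cv2.cvtColor(c["color"],cv2.COLOR_RGB2HSV)
for n,c,box in(("top",t,(215,165,445,235)),("scene",s,(195,130,415,265))):
  H=hs(c)
  for nm,lo,hi in(("blue",(100,70,30),(130,255,255)),("red",(172,120,60),(180,255,255)),("red2",(0,150,60),(8,255,255)),("orange",(10,140,100),(25,255,255))):
    m=cv2.inRange(H,lo,hi);mm=np.zeros_like(m);x0,y0,x1,y1=box;mm[y0:y1,x0:x1]=m[y0:y1,x0:x1]
    k,l,st,ce=cv2.connectedComponentsWithStats(mm)
    for i in range(1,k):
      if st[i,4]>=5: print(n,nm,st[i],ce[i])
E
```

```text
top blue [366 193   2   3   6] [366.5 194. ]
top blue [342 198   3   9  16] [342.8125 202.    ]
top blue [370 201   2   9  17] [370.4706 204.7647]
top blue [346 211   3   3   7] [346.7143 212.    ]
top blue [364 213   3   3   7] [365.     214.2857]
top red2 [429 185   5  40 109] [431.2477 204.6606]
top orange [237 200   5   5  21] [238.8571 202.3333]
top orange [269 206   5   5  22] [271.0909 208.0909]
scene blue [276 189   3   4  10] [277.1 190.2]
scene blue [263 191   8   7  25] [266.32 193.8 ]
scene blue [290 196   4   4  11] [291.4545 197.6364]
scene blue [261 200   4   4  12] [262.5 201.5]
scene blue [285 202   8   8  29] [288.3793 205.6207]
scene blue [276 208   3   4  11] [277.0909 209.3636]
scene blue [343 214  17  14 131] [351.0458 220.6565]
scene red [375 231   5   4   9] [376.7778 232.5556]
scene red [373 237   4   3   6] [374.5    237.6667]
scene red [383 236   8   6  12] [386.75   238.3333]
scene red [383 241   6   5  10] [385.3 243.5]
scene red2 [207 140  28  20 120] [220.1667 149.6167]
scene red2 [372 228  31  19 141] [383.4043 237.2695]
scene orange [198 205  20  14 204] [207.2353 211.7255]
scene orange [358 209   6   3  11] [360.2727 210.1818]
scene orange [387 228   7   4  13] [390.2308 229.2308]
scene orange [372 239  15   9  17] [379.1176 243.1176]
```

View pics/topc.png

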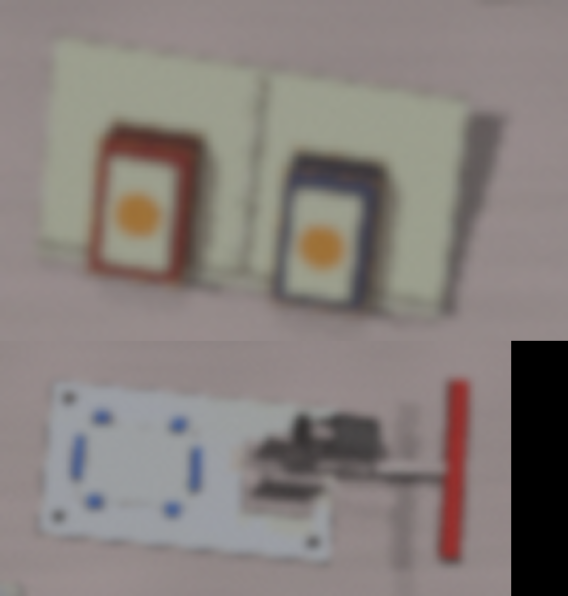

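View pics/scc.png

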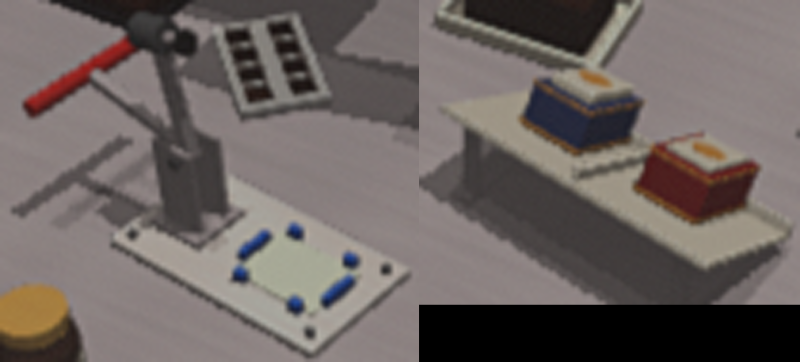

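Top crop: six blue stops around the stage, tins with orange discs centred on the lids, rack tilted a few degrees; the scene crop shows the rack's high side towards the camera, clamp open. Now triangulate.

Run:
```python
from h import *; import pickle
t,s=pickle.load(open("c0.pkl","rb"))
def cen(c,lo,hi,box,T=None):
    x0,y0,x1,y1=box;k=6
    I=cv2.resize(c["color"][y0:y1,x0:x1],None,fx=k,fy=k,interpolation=cv2.INTER_CUBIC)
    m=cv2.inRange(cv2.cvtColor(I,cv2.COLOR_RGB2HSV),lo,hi)
    n,l,st,ce=cv2.connectedComponentsWithStats(m)
    return [((ce[i]+.5)/k-.5+[x0,y0],st[i,4]/36) for i in range(1,n) if st[i,4]>100],m
B=((100,70,30),(130,255,255))
tb=cen(t,*B,(335,188,378,220))[0];sb=cen(s,*B,(255,185,298,215))[0]
pt=np.array([onz(t,*p,.019) for p,a in tb]);ps=np.array([onz(s,*p,.019) for p,a in sb])
print("top stops\n",pt,"\nscene stops\n",ps,[round(a) for p,a in tb],[round(a) for p,a in sb])
for P in(pt,ps): print("mean",P.mean(0), "bbox mid",(P.max(0)+P.min(0))/2)
O=((10,130,90),(25,255,255))
ob=cen(t,*O,(260,195,290,220))[0];oS=cen(s,*O,(352,205,368,214))[0]
rb=cen(t,*O,(228,190,255,218))[0];rS=cen(s,*O,(383,225,397,233))[0]
print(ob,oS,rb,rS)
big=lambda L:max(L,key=lambda q:q[1])[0]
print("blue lid",tri((t,s),(big(ob),big(oS)))); print("red lid",tri((t,s),(big(rb),big(rS))))
# T bar
Rm=((0,140,50),(8,255,255))
for c,box in((t,(425,180,440,230)),(s,(200,130,242,165))):
    m=cen(c,*Rm,box)[1]; q=cv2.minAreaRect(cv2.findNonZero(m)); bp=(cv2.boxPoints(q)+.5)/6-.5+[box[0],box[1]]
    bp=bp; e=sorted([((bp[i]+bp[(i+1)%4])/2,np.linalg.norm(bp[i]-bp[(i+1)%4])) for i in range(4)],key=lambda z:z[1])[:2]
    print("bar",[x[0] for x in e],[x[1] for x in e])
```

```text
top stops
 [[ 0.563  -0.0533  0.019 ]
 [ 0.556  -0.1167  0.019 ]
 [ 0.529  -0.033   0.019 ]
 [ 0.5189 -0.1297  0.019 ]
 [ 0.4924 -0.0454  0.019 ]
 [ 0.4852 -0.1094  0.019 ]] 
scene stops
 [[ 0.4843 -0.111   0.019 ]
 [ 0.5176 -0.1316  0.019 ]
 [ 0.4909 -0.0475  0.019 ]
 [ 0.5548 -0.1187  0.019 ]
 [ 0.529  -0.0348  0.019 ]
 [ 0.5618 -0.0552  0.019 ]] [5, 6, 16, 17, 6, 6] [10, 25, 10, 11, 29, 12]
mean [ 0.5241 -0.0813  0.019 ] bbox mid [ 0.5241 -0.0814  0.019 ]
mean [ 0.5231 -0.0831  0.019 ] bbox mid [ 0.523  -0.0832  0.019 ]
[(array([271.1504, 208.0647]), np.float64(26.86111111111111))] [(array([360.5785, 210.2092]), np.float64(12.36111111111111))] [(array([238.8065, 202.388 ]), np.float64(26.77777777777778))] [(array([390.4741, 229.18  ]), np.float64(14.277777777777779))]
blue lid (array([0.4968, 0.2119, 0.0916]), [np.float64(0.0009742435728088484), np.float64(0.0009742435728089146)])
red lid (array([0.518 , 0.3209, 0.0863]), [np.float64(0.0010128986952550895), np.float64(0.0010128986952551162)])
bar [array([432.2713, 184.557 ]), array([430.0417, 225.0627])] [np.float64(3.5573050194480906), np.float64(3.5573057074150034)]
bar [array([206.7384, 158.3477]), array([234.2036, 140.8005])] [np.float64(4.389039771738039), np.float64(4.389041055358502)]
```

>>> send_rows:
  targets:
    - {"turn": [0,0,0],"travel": [0,0,-4],"hand": 80}
    - {"turn": [0,0,0],"travel": [0,0,-4],"hand": 80}

```text
t: 0.4
ee_pos: [0.1353, -0.5324, 0.3113]
eef_rot: [-3.114, -0.389, -0.0]
contact_force: [0.2, -1.3, -0.5]
gripper_width: 0.0684
```

```bash
cat >> h.py <<'E'
def plan(ps,Rs,pt,Rt,hand,step=.045,ang=.14,nmin=1,show=True):
    """rows from pose (ps,Rs) to (pt,Rt); travel in tool axes before each row's turn; rounds and carries the rounding"""
    pt=np.asarray(pt,float);d=np.linalg.norm(pt-ps);w=(Rs.inv()*Rt).as_rotvec();a=np.linalg.norm(w)
    n=max(nmin,int(np.ceil(max(d/step,a/ang,1e-9))));p=np.array(ps);r=Rs;rows=[]
    for i in range(1,n+1):
        tp=ps+(pt-ps)*i/n;tr=Rs*R.from_rotvec(w*i/n)
        tv=np.round(r.inv().apply(tp-p)*100,2);tu=np.round((r.inv()*tr).as_rotvec(),3)
        p=p+r.apply(tv/100);r=r*R.from_rotvec(tu);rows.append((tu.tolist(),tv.tolist()))
    if show:
        for i,(u,v) in enumerate(rows):
            if i%5==0: print("--")
            print('{"turn":%s,"travel":%s,"hand":%s}'%([x+0. for x in u],[x+0. for x in v],hand))
    return p,r
def now(bot):
    s=bot.read_state();return s,s["ee_pos"],R.from_rotvec(s["eef_rot"])
def fr(x,y,z): return R.from_matrix(np.column_stack([x,y,z]))
E
python3 - <<'E'
from h import *; import pickle; from cell import bot
t,s=pickle.load(open("c0.pkl","rb"))
lid=np.array([.4968,.2119,.0916])
# rack corners (upper edge) by pale mask vs. background in top; tin yaw from lid mask
x0,y0,x1,y1=258,186,292,222;k=8
I=cv2.resize(t["color"][y0:y1,x0:x1],None,fx=k,fy=k,interpolation=cv2.INTER_CUBIC)
H=cv2.cvtColor(I,cv2.COLOR_RGB2HSV);print("lid px hsv",H[int((208-y0)*k)-60,int((271-x0)*k)])
m=cv2.inRange(H,(105,50,0),(140,255,255))|cv2.inRange(H,(0,0,0),(180,255,110))
cs,hi=cv2.findContours(m,cv2.RETR_CCOMP,cv2.CHAIN_APPROX_NONE)
for yaw in(-9,):
  y=np.radians(yaw);X=np.array([np.cos(y),np.sin(y),0]);Y=np.array([-np.sin(y),np.cos(y),0]);N=-.5*X+[0,0,.866];S=.866*X+[0,0,.5]
  for i,c in enumerate(cs):
    if cv2.contourArea(c)<3000: continue
    P=[]
    for u,v in c[:,0]:
      o,d=ray(t,(u+.5)/k-.5+x0,(v+.5)/k-.5+y0);L=(np.dot(N,lid-o))/np.dot(N,d);q=o+d*L-lid;P.append([q@S,q@Y])
    r=cv2.minAreaRect((np.array(P)*1000).astype(np.float32));print(i,"hole" if hi[0][i][3]>=0 else "outer",r)
# rack top edge in top view
a,b=onz(t,225.9,172.4,.09),onz(t,297.4,183.5,.09);print("rack hi edge",a,b,np.linalg.norm(a-b),np.degrees(np.arctan2(*(a-b)[:2])))
st,p,Q=now(bot);print(p,Q.as_matrix())
E
```

```text
lid px hsv [ 34  23 156]
0 outer ((8.533988952636719, -4.790168762207031), (97.16500091552734, 67.24140167236328), 0.9127085208892822)
1 hole ((0.3713874816894531, 0.9857025146484375), (42.550689697265625, 69.40519714355469), 89.52840423583984)
rack hi edge [0.6207 0.3668 0.09  ] [0.5802 0.1248 0.09  ] 0.245357264006292 9.498626092523173
[ 0.1353 -0.5324  0.3113] [[ 0.9692  0.2462 -0.0003]
 [ 0.2462 -0.9692  0.0031]
 [ 0.0005 -0.003  -1.    ]]
```

```bash
cat >> h.py <<'E'
yw=np.radians(-9.5);X=np.array([np.cos(yw),np.sin(yw),0]);Y=np.array([-np.sin(yw),np.cos(yw),0]);Z=np.array([0,0,1.])
N=-.5*X+.866*Z; RG=fr(-(.866*X+.5*Z),Y,.5*X-.866*Z)
lid=np.array([.4970,.2123,.0916])
def down(deg):
    a=np.radians(deg);return fr([np.cos(a),np.sin(a),0],[np.sin(a),-np.cos(a),0],[0,0,-1.])
E
python3 - <<'E'
from h import *; from cell import bot
st,p,Q=now(bot)
p,Q=plan(p,Q,[.45,-.1,.33],down(95),75)
p,Q=plan(p,Q,lid+.06*N,RG,75)
print(p,lid-.042*N)
E
```

```text
--
{"turn":[0.0, 0.0, -0.117],"travel":[3.43, -2.85, -0.15],"hand":75}
{"turn":[0.0, 0.0, -0.118],"travel":[3.74, -2.42, -0.14],"hand":75}
{"turn":[0.0, -0.001, -0.117],"travel":[3.99, -1.98, -0.15],"hand":75}
{"turn":[-0.001, 0.0, -0.118],"travel":[4.2, -1.49, -0.15],"hand":75}
{"turn":[0.0, 0.0, -0.117],"travel":[4.35, -0.98, -0.15],"hand":75}
--
{"turn":[0.0, 0.0, -0.118],"travel":[4.43, -0.47, -0.15],"hand":75}
{"turn":[0.0, -0.001, -0.117],"travel":[4.46, 0.05, -0.15],"hand":75}
{"turn":[0.0, 0.0, -0.118],"travel":[4.41, 0.57, -0.15],"hand":75}
{"turn":[-0.001, 0.0, -0.117],"travel":[4.32, 1.09, -0.16],"hand":75}
{"turn":[0.0, 0.0, -0.117],"travel":[4.17, 1.59, -0.15],"hand":75}
--
{"turn":[0.0, 0.0, -0.118],"travel":[3.95, 2.06, -0.16],"hand":75}
{"turn":[0.0, -0.001, -0.117],"travel":[3.68, 2.51, -0.15],"hand":75}
--
{"turn":[-0.031, -0.04, -0.117],"travel":[2.86, 0.41, 1.69],"hand":75}
{"turn":[-0.032, -0.041, -0.117],"travel":[2.86, 0.69, 1.6],"hand":75}
{"turn":[-0.031, -0.04, -0.117],"travel":[2.83, 0.98, 1.51],"hand":75}
{"turn":[-0.031, -0.041, -0.117],"travel":[2.75, 1.26, 1.43],"hand":75}
{"turn":[-0.032, -0.04, -0.116],"travel":[2.65, 1.53, 1.36],"hand":75}
--
{"turn":[-0.031, -0.041, -0.117],"travel":[2.51, 1.79, 1.31],"hand":75}
{"turn":[-0.031, -0.04, -0.117],"travel":[2.34, 2.03, 1.27],"hand":75}
{"turn":[-0.032, -0.04, -0.117],"travel":[2.14, 2.25, 1.25],"hand":75}
{"turn":[-0.031, -0.041, -0.117],"travel":[1.91, 2.46, 1.24],"hand":75}
{"turn":[-0.032, -0.04, -0.117],"travel":[1.67, 2.62, 1.25],"hand":75}
--
{"turn":[-0.031, -0.041, -0.117],"travel":[1.4, 2.76, 1.27],"hand":75}
[0.4674 0.2172 0.1435] [0.5177 0.2088 0.0552]
```

>>> send_rows:
  targets:
    - {"turn": [0,0,-0.117],"travel": [3.4,-2.9,-0.1],"hand": 75}
    - {"turn": [0,0,-0.118],"travel": [3.7,-2.4,-0.1],"hand": 75}
    - {"turn": [0,0,-0.117],"travel": [4.0,-2.0,-0.2],"hand": 75}
    - {"turn": [0,0,-0.118],"travel": [4.2,-1.5,-0.2],"hand": 75}
    - {"turn": [0,0,-0.117],"travel": [4.3,-1.0,-0.2],"hand": 75}

```text
t: 0.9
ee_pos: [0.2659, -0.351, 0.3193]
eef_rot: [2.868, 1.281, 0.0]
contact_force: [1.3, -0.6, 0.2]
gripper_width: 0.064
```

>>> send_rows:
  targets:
    - {"turn": [0,0,-0.118],"travel": [4.4,-0.5,-0.1],"hand": 75}
    - {"turn": [0,0,-0.117],"travel": [4.4,0,-0.2],"hand": 75}
    - {"turn": [0,0,-0.118],"travel": [4.4,0.6,-0.2],"hand": 75}
    - {"turn": [0,0,-0.117],"travel": [4.3,1.1,-0.2],"hand": 75}
    - {"turn": [0,0,-0.117],"travel": [4.2,1.6,-0.1],"hand": 75}

```text
t: 1.4
ee_pos: [0.3962, -0.1712, 0.3275]
eef_rot: [2.375, 2.056, 0.0]
contact_force: [0.3, -0.3, -0.0]
gripper_width: 0.0647
```

>>> send_rows:
  targets:
    - {"turn": [0,0,-0.118],"travel": [3.9,2.1,-0.2],"hand": 75}
    - {"turn": [0,0,-0.117],"travel": [3.7,2.5,-0.1],"hand": 75}

```text
t: 1.6
ee_pos: [0.4489, -0.0994, 0.3305]
eef_rot: [2.117, 2.321, 0.0]
contact_force: [0.6, -0.6, -0.3]
gripper_width: 0.0641
```

Run:
```python
from h import *; from cell import bot
st,p,Q=now(bot);print(p,Q.as_matrix(),st["joint_pos"])
p,Q=plan(p,Q,lid+.06*N,RG,75)
```

```text
[ 0.4489 -0.0994  0.3305] [[-0.0918  0.9958  0.0004]
 [ 0.9958  0.0918 -0.0002]
 [-0.0003  0.0004 -1.    ]] [-0.4008  0.0907  0.0601  1.5397 -0.      1.0781]
--
{"turn":[-0.034, -0.044, -0.128],"travel":[3.14, 0.47, 1.87],"hand":75}
{"turn":[-0.035, -0.045, -0.128],"travel":[3.13, 0.82, 1.75],"hand":75}
{"turn":[-0.034, -0.044, -0.128],"travel":[3.09, 1.15, 1.65],"hand":75}
{"turn":[-0.034, -0.045, -0.129],"travel":[2.98, 1.49, 1.56],"hand":75}
{"turn":[-0.034, -0.044, -0.128],"travel":[2.84, 1.81, 1.48],"hand":75}
--
{"turn":[-0.035, -0.045, -0.128],"travel":[2.66, 2.12, 1.43],"hand":75}
{"turn":[-0.034, -0.045, -0.128],"travel":[2.43, 2.39, 1.39],"hand":75}
{"turn":[-0.034, -0.044, -0.128],"travel":[2.16, 2.64, 1.37],"hand":75}
{"turn":[-0.035, -0.045, -0.128],"travel":[1.88, 2.85, 1.38],"hand":75}
{"turn":[-0.034, -0.044, -0.128],"travel":[1.57, 3.02, 1.41],"hand":75}
```

>>> send_rows:
  targets:
    - {"turn": [-0.034,-0.044,-0.128],"travel": [3.1,0.5,1.9],"hand": 75}
    - {"turn": [-0.034,-0.044,-0.128],"travel": [3.1,0.8,1.7],"hand": 75}
    - {"turn": [-0.034,-0.044,-0.128],"travel": [3.1,1.2,1.6],"hand": 75}
    - {"turn": [-0.034,-0.044,-0.128],"travel": [3.0,1.5,1.6],"hand": 75}
    - {"turn": [-0.034,-0.044,-0.128],"travel": [2.8,1.8,1.5],"hand": 75}

```text
t: 2.1
ee_pos: [0.4586, 0.058, 0.2365]
eef_rot: [1.161, 2.621, -0.033]
contact_force: [-0.3, -0.5, -0.2]
gripper_width: 0.0639
```

>>> send_rows:
  targets:
    - {"turn": [-0.034,-0.045,-0.128],"travel": [2.7,2.1,1.4],"hand": 75}
    - {"turn": [-0.034,-0.045,-0.128],"travel": [2.4,2.4,1.4],"hand": 75}
    - {"turn": [-0.034,-0.045,-0.128],"travel": [2.2,2.6,1.4],"hand": 75}
    - {"turn": [-0.034,-0.045,-0.128],"travel": [1.9,2.8,1.4],"hand": 75}
    - {"turn": [-0.034,-0.045,-0.128],"travel": [1.6,3.0,1.4],"hand": 75}

```text
t: 2.6
ee_pos: [0.4672, 0.2158, 0.1427]
eef_rot: [0.218, 2.609, -0.061]
contact_force: [0.9, 0.5, 0.8]
gripper_width: 0.064
```

Run:
```python
from h import *; from cell import bot
st,p,Q=now(bot);print(p,lid+.06*N,(Q.inv()*RG).as_rotvec(),st["joint_pos"],st["gripper_width"])
p,Q=plan(p,Q,lid+.02*N,RG,75,step=.02)
p,Q=plan(p,Q,lid-.042*N,RG,75,step=.02)
t=bot.capture("top");s=bot.capture("scene")
def up(c,x,y,w,h,k): return cv2.resize(c["color"][y:y+h,x:x+w,::-1],(w*k,h*k),interpolation=cv2.INTER_CUBIC)
cv2.imwrite("pics/pre.png",np.hstack([up(t,220,160,80,80,5),up(s,320,160,80,80,5)]))
```

```text
[0.4672 0.2158 0.1427] [0.4674 0.2173 0.1436] [-0.0019  0.0011 -0.0003] [ 0.4328  0.0288 -0.6353  0.4616 -0.2878  0.5339] 0.06396369647969703
--
{"turn":[-0.001, 0.001, 0.0],"travel":[-0.02, 0.08, 1.96],"hand":75}
{"turn":[-0.001, 0.0, 0.0],"travel":[-0.02, 0.07, 1.97],"hand":75}
--
{"turn":[0.0, 0.0, 0.0],"travel":[0.0, 0.0, 1.55],"hand":75}
{"turn":[0.0, 0.0, 0.0],"travel":[0.0, 0.0, 1.55],"hand":75}
{"turn":[0.0, 0.0, 0.0],"travel":[0.0, 0.0, 1.55],"hand":75}
{"turn":[0.0, 0.0, 0.0],"travel":[0.0, 0.0, 1.55],"hand":75}
```

View pics/pre.png

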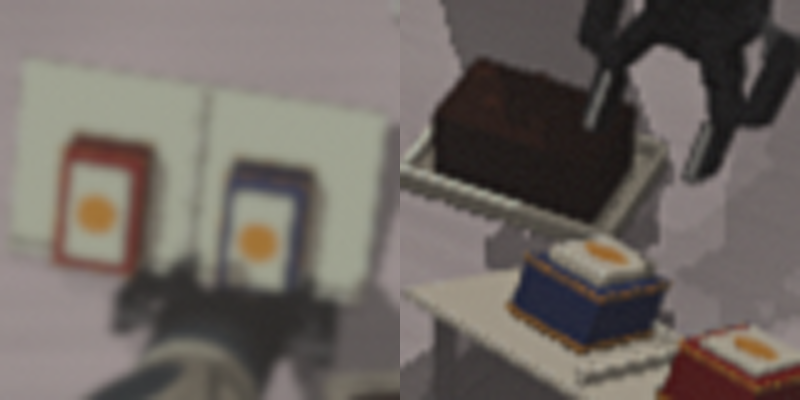

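Picture: fingers (left crop around (130–330,290); right crop tips near (590,120),(690,175)) straddle the blue tin direction, tin untouched. Open a bit more and go down.

>>> send_rows:
  targets:
    - {"turn": [-0.001,0.001,0],"travel": [0,0.1,1.9],"hand": 85}
    - {"turn": [-0.001,0,0],"travel": [0,0.1,2.0],"hand": 85}
    - {"turn": [0,0,0],"travel": [0,0,0],"hand": 85}

```text
t: 3.0
ee_pos: [0.4871, 0.2122, 0.1078]
eef_rot: [0.227, 2.614, -0.06]
contact_force: [-0.4, -0.1, -0.1]
gripper_width: 0.0729
```

>>> send_rows:
  targets:
    - {"turn": [0,0,0],"travel": [0,0,1.6],"hand": 85}
    - {"turn": [0,0,0],"travel": [0,0,1.6],"hand": 85}
    - {"turn": [0,0,0],"travel": [0,0,1.5],"hand": 85}
    - {"turn": [0,0,0],"travel": [0,0,1.4],"hand": 85}
    - {"turn": [0,0,0],"travel": [0,0,0],"hand": 85}

```text
t: 3.5
ee_pos: [0.5171, 0.2071, 0.056]
eef_rot: [0.227, 2.613, -0.06]
contact_force: [-0.5, -0.7, 0.3]
gripper_width: 0.0726
```

Run:
```python
from h import *; from cell import bot
st,p,Q=now(bot);print(p,lid-.042*N,Q.inv().apply(lid-.042*N-p)*1000,(Q.inv()*RG).as_rotvec(),st["contact_force"],st["gripper_width"])
```

```text
[0.5171 0.2071 0.056 ] [0.5177 0.2088 0.0552] [0.1438 1.7781 0.805 ] [-0.0032 -0.0037 -0.007 ] [-0.4601 -0.6658  0.2997] 0.07260556146813843
```

>>> send_rows:
  targets:
    - {"turn": [-0.003,-0.004,-0.007],"travel": [0,0.2,0],"hand": 85}
    - {"turn": [0,0,0],"travel": [0,0,0],"hand": 50}
    - {"turn": [0,0,0],"travel": [0,0,0],"hand": 50}
    - {"turn": [0,0,0],"travel": [0,0,0],"hand": 40}
    - {"turn": [0,0,0],"travel": [0,0,0],"hand": 40}
  newtons: 40

```text
t: 4.0
ee_pos: [0.5174, 0.21, 0.0577]
eef_rot: [0.214, 2.607, -0.057]
contact_force: [-4.5, -0.4, 6.4]
gripper_width: 0.0554
```

>>> send_rows:
  targets:
    - {"turn": [0,0,0],"travel": [0,0,0],"hand": 40}
    - {"turn": [0,0,0],"travel": [0,0,0],"hand": 40}
    - {"turn": [0,0,0],"travel": [0,0,0],"hand": 40}

```text
t: 4.3
ee_pos: [0.5173, 0.21, 0.0576]
eef_rot: [0.214, 2.607, -0.057]
contact_force: [-4.9, -1.0, 6.9]
gripper_width: 0.0555
```

Run:
```python
from h import *; from cell import bot
st,p,Q=now(bot);print(p,Q.as_matrix(),st["contact_force"],st["gripper_width"])
```

```text
[0.5173 0.21   0.0576] [[-0.8528  0.1631  0.4962]
 [ 0.1415  0.9866 -0.0813]
 [-0.5028  0.0009 -0.8644]] [-4.8625 -1.0268  6.9262] 0.05546295448029908
```

>>> send_rows:
  targets:
    - {"turn": [0,0,0],"travel": [0,0,-1],"hand": 40}
    - {"turn": [0,0,0],"travel": [0,0,-2],"hand": 40}
    - {"turn": [0,0,0],"travel": [0,0,-3.5],"hand": 40}
    - {"turn": [0,0,0],"travel": [0,0,-4],"hand": 40}
    - {"turn": [0,0,0],"travel": [0,0,0],"hand": 40}

```text
t: 4.8
ee_pos: [0.4647, 0.2195, 0.1521]
eef_rot: [0.214, 2.604, -0.052]
contact_force: [0.9, 0.1, -3.9]
gripper_width: 0.0559
```

```bash
cat >> h.py <<'E'
NY=-96.3;nc=np.array([.5236,-.0822,.012])
nx=np.array([np.cos(np.radians(NY)),np.sin(np.radians(NY)),0]);ny=np.array([-nx[1],nx[0],0])
E
python3 - <<'E'
from h import *; from cell import bot
st,p,Q=now(bot);print(p,st["contact_force"],st["gripper_width"])
p,Q=plan(p,Q,[.50,.10,.22],down(125),40,step=.035,ang=.12)
p,Q=plan(p,Q,nc+[0,0,.12],down(83.7),40,step=.035,ang=.12)
E
```

```text
[0.4647 0.2195 0.1521] [ 0.896   0.0539 -3.9487] 0.055910988476230356
--
{"turn":[0.027, 0.062, 0.097],"travel":[-1.02, -1.4, -0.39],"hand":40}
{"turn":[0.027, 0.063, 0.097],"travel":[-1.12, -1.31, -0.43],"hand":40}
{"turn":[0.027, 0.062, 0.097],"travel":[-1.21, -1.2, -0.46],"hand":40}
{"turn":[0.026, 0.063, 0.098],"travel":[-1.3, -1.1, -0.52],"hand":40}
{"turn":[0.027, 0.062, 0.097],"travel":[-1.36, -0.98, -0.56],"hand":40}
--
{"turn":[0.027, 0.063, 0.097],"travel":[-1.42, -0.86, -0.63],"hand":40}
{"turn":[0.027, 0.062, 0.097],"travel":[-1.45, -0.73, -0.7],"hand":40}
{"turn":[0.027, 0.063, 0.097],"travel":[-1.48, -0.62, -0.77],"hand":40}
--
{"turn":[0.0, 0.0, 0.103],"travel":[-2.32, -1.22, 1.26],"hand":40}
{"turn":[0.0, 0.0, 0.103],"travel":[-2.44, -0.97, 1.25],"hand":40}
{"turn":[0.0, 0.0, 0.103],"travel":[-2.53, -0.71, 1.26],"hand":40}
{"turn":[0.0, 0.0, 0.103],"travel":[-2.58, -0.46, 1.25],"hand":40}
{"turn":[0.0, 0.0, 0.103],"travel":[-2.62, -0.18, 1.26],"hand":40}
--
{"turn":[0.0, 0.0, 0.103],"travel":[-2.62, 0.08, 1.26],"hand":40}
{"turn":[0.0, 0.0, 0.103],"travel":[-2.6, 0.36, 1.25],"hand":40}
```

>>> send_rows:
  targets:
    - {"turn": [0.027,0.063,0.097],"travel": [-1.0,-1.4,-0.4],"hand": 40}
    - {"turn": [0.027,0.062,0.097],"travel": [-1.1,-1.3,-0.4],"hand": 40}
    - {"turn": [0.027,0.063,0.097],"travel": [-1.2,-1.2,-0.5],"hand": 40}
    - {"turn": [0.027,0.062,0.097],"travel": [-1.3,-1.1,-0.5],"hand": 40}
    - {"turn": [0.027,0.063,0.097],"travel": [-1.4,-1.0,-0.6],"hand": 40}

```text
t: 5.3
ee_pos: [0.4868, 0.1433, 0.1902]
eef_rot: [0.971, 2.782, -0.03]
contact_force: [0.6, -0.5, -2.3]
gripper_width: 0.055
```

>>> send_rows:
  targets:
    - {"turn": [0.027,0.063,0.097],"travel": [-1.4,-0.9,-0.6],"hand": 40}
    - {"turn": [0.027,0.062,0.097],"travel": [-1.4,-0.7,-0.7],"hand": 40}
    - {"turn": [0.027,0.063,0.097],"travel": [-1.5,-0.6,-0.8],"hand": 40}
    - {"turn": [0,0,0.103],"travel": [-2.3,-1.2,1.2],"hand": 40}
    - {"turn": [0,0,0.103],"travel": [-2.4,-1.0,1.2],"hand": 40}

```text
t: 5.8
ee_pos: [0.5071, 0.0466, 0.1909]
eef_rot: [-1.734, -2.615, 0.01]
contact_force: [-0.1, 0.3, -2.8]
gripper_width: 0.0552
```

>>> send_rows:
  targets:
    - {"turn": [0,0,0.103],"travel": [-2.5,-0.7,1.2],"hand": 40}
    - {"turn": [0,0,0.103],"travel": [-2.6,-0.5,1.2],"hand": 40}
    - {"turn": [0,0,0.103],"travel": [-2.6,-0.2,1.2],"hand": 40}
    - {"turn": [0,0,0.103],"travel": [-2.6,0.1,1.2],"hand": 40}
    - {"turn": [0,0,0.103],"travel": [-2.6,0.4,1.2],"hand": 40}

```text
t: 6.3
ee_pos: [0.5226, -0.0832, 0.131]
eef_rot: [-2.343, -2.088, 0.012]
contact_force: [0.4, 0.7, -2.5]
gripper_width: 0.0556
```

Run:
```python
from h import *; from cell import bot
st,p,Q=now(bot);print(p,st["contact_force"],st["gripper_width"],(Q.inv()*down(83.7)).as_rotvec(),Q.as_matrix()[:,2])
import pickle
t=bot.capture("top");s=bot.capture("scene");pickle.dump((t,s,p,Q),open("c1.pkl","wb"))
print(proj(t,p),proj(s,p))
def up(c,u,v,w,h,k): x,y=int(u-w/2),int(v-h/2);return cv2.resize(c["color"][y:y+h,x:x+w,::-1],(w*k,h*k),interpolation=cv2.INTER_CUBIC)
cv2.imwrite("pics/car.png",np.hstack([up(t,*proj(t,p),80,80,5),up(s,*proj(s,p),80,80,5)]))
```

```text
[ 0.5226 -0.0832  0.131 ] [ 0.4475  0.7461 -2.4554] 0.055587568160867455 [-0.0072  0.0038 -0.005 ] [-0.0076 -0.003  -1.    ]
[360.6914 197.3611] [274.4348 172.8478]
```

View pics/car.png

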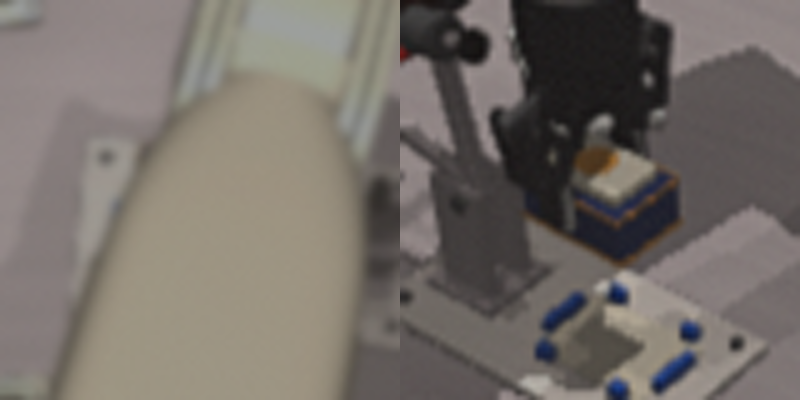

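Run:
```python
from h import *; import pickle
t,s,p,Q=pickle.load(open("c1.pkl","rb"))
u,v=proj(s,p);x0,y0=int(u-40),int(v-40);print(x0,y0)
M=Q.as_matrix();b=p+.0093*M[:,2]+.0005*M[:,0]
for h in(0,.04):
  for a,c in((1,1),(1,-1),(-1,1),(-1,-1)):
    q=proj(s,b-h*M[:,2]+.042*a*M[:,0]+.028*c*M[:,1]);print(h,a,c,q,(q-[x0,y0]+.5)*5+[400,0])
l=b-.049*M[:,2]; print("disc",(proj(s,l)-[x0,y0]+.5)*5+[400,0])
# blue tin mask corners
I=cv2.resize(s["color"][y0:y0+80,x0:x0+80],None,fx=10,fy=10,interpolation=cv2.INTER_CUBIC)
H=cv2.cvtColor(I,cv2.COLOR_RGB2HSV)
m=cv2.inRange(H,(8,90,60),(25,255,255));m[:200]=0
ys,xs=np.nonzero(m);
for nm,i in(("low",ys.argmax()),("right",xs.argmax())): print(nm,(xs[i]/2+400,ys[i]/2))
print("stage check",[(proj(s,nc+a*.042*nx+c*.028*ny)-[x0,y0]+.5)*5+[400,0] for a,c in((1,1),(1,-1),(-1,1),(-1,-1))])
```

```text
234 132
0 1 1 [278.7364 185.0678] [626.1822 267.839 ]
0 1 -1 [290.7053 175.8396] [686.0263 221.6979]
0 -1 1 [258.9481 174.57  ] [527.2405 215.3498]
0 -1 -1 [271.0304 165.7933] [587.652  171.4663]
0.04 1 1 [277.7377 174.9983] [621.1885 217.4916]
0.04 1 -1 [289.9455 165.8228] [682.2273 171.614 ]
0.04 -1 1 [257.6181 164.5739] [520.5904 165.3696]
0.04 -1 -1 [269.9423 155.855 ] [582.2113 121.7748]
disc [600.0292 156.9771]
low (np.float64(620.0), np.float64(266.5))
right (np.float64(680.5), np.float64(222.0))
stage check [array([543.5742, 346.0556]), array([600.7151, 301.7944]), array([638.7281, 398.6705]), array([695.2997, 352.2309])]
```

Run:
```python
from h import *; from cell import bot
st,p,Q=now(bot);print(p)
p,Q=plan(p,Q,[.5236,-.0822,.038],down(83.7),40,step=.02)
```

```text
[ 0.5223 -0.0846  0.1298]
--
{"turn":[-0.002, 0.001, -0.001],"travel":[0.06, 0.04, 1.84],"hand":40}
{"turn":[-0.002, 0.001, -0.002],"travel":[0.06, 0.03, 1.83],"hand":40}
{"turn":[-0.002, 0.0, -0.001],"travel":[0.05, 0.03, 1.84],"hand":40}
{"turn":[-0.001, 0.001, -0.001],"travel":[0.05, 0.02, 1.84],"hand":40}
{"turn":[-0.002, 0.001, -0.002],"travel":[0.06, 0.03, 1.83],"hand":40}
```

>>> send_rows:
  targets:
    - {"turn": [-0.002,0.001,-0.001],"travel": [0.1,0.05,1.8],"hand": 40}
    - {"turn": [-0.002,0.001,-0.002],"travel": [0.05,0.05,1.8],"hand": 40}
    - {"turn": [-0.002,0,-0.001],"travel": [0.05,0.05,1.8],"hand": 40}
    - {"turn": [-0.001,0.001,-0.001],"travel": [0.05,0,1.9],"hand": 40}
    - {"turn": [-0.002,0.001,-0.002],"travel": [0.05,0,1.9],"hand": 40}

```text
t: 6.9
ee_pos: [0.5243, -0.079, 0.0392]
eef_rot: [2.331, 2.104, 0.003]
contact_force: [0.4, -0.3, -2.7]
gripper_width: 0.0552
```

>>> send_rows:
  targets:
    - {"turn": [0,0,0],"travel": [0,0,0],"hand": 40}
    - {"turn": [0,0,0],"travel": [0,0,0],"hand": 40}

```text
t: 7.1
ee_pos: [0.5244, -0.0793, 0.0402]
eef_rot: [2.332, 2.103, 0.002]
contact_force: [-0.2, 0.3, -1.8]
gripper_width: 0.0555
```

```bash
cat > look.py <<'E'
from h import *; from cell import bot
import sys,pickle
s=bot.capture("scene");st,p,Q=now(bot);pickle.dump((s,p,Q),open("c2.pkl","wb"))
print(p,st["contact_force"],st["gripper_width"],(Q.inv()*down(83.7)).as_rotvec())
x0,y0=240,155;k=10
I=cv2.resize(s["color"][y0:y0+60,x0:x0+70],None,fx=k,fy=k,interpolation=cv2.INTER_CUBIC)
M=Q.as_matrix();b=p+.0093*M[:,2]+.0005*M[:,0]
px=lambda q:(proj(s,q)-[x0,y0]+.5)*k
J=I[:,:,::-1].copy()
for h in(0,.04):
  for a,c in((1,1),(1,-1),(-1,1)): q=px(b-h*M[:,2]+.042*a*M[:,0]+.028*c*M[:,1]);print(h,a,c,q);cv2.drawMarker(J,tuple(q.astype(int)),(0,255,0),0,12,1)
q=px(b-.049*M[:,2]);print("disc",q);cv2.drawMarker(J,tuple(q.astype(int)),(0,255,0),0,12,1)
for a,c in((0,1),(0,-1),(1,.6),(1,-.6),(-1,.6),(-1,-.6)):
  q=px(nc+[0,0,.01]+(a*.032 if c in(.6,-.6) else 0)*nx*1+0*ny) if 0 else None
cv2.imwrite("pics/"+sys.argv[1],J)
E
python3 look.py low.png
```

```text
[ 0.5249 -0.0795  0.0407] [ 0.0544 -0.5212 -2.7275] 0.055690608242371605 [0.0032 0.0001 0.0069]
0 1 1 [419.9493 528.6156]
0 1 -1 [533.2474 435.5946]
0 -1 1 [226.5408 424.2618]
0.04 1 1 [411.3668 434.8088]
0.04 1 -1 [526.8039 342.1986]
0.04 -1 1 [214.847 330.998]
disc [368.4661 315.1445]
```

View pics/low.png

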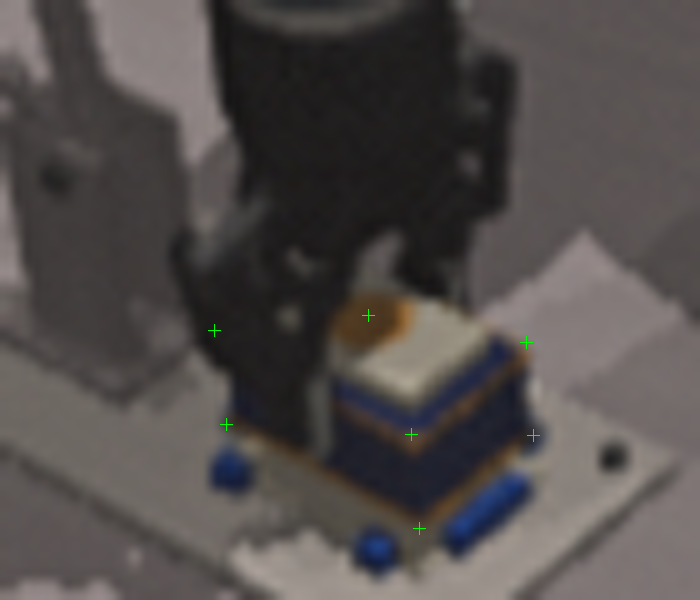

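Picture: predicted corner markers agree with the held tin's corners within ~1 px; the tin hovers over the stops, about 3 mm off along the nest's x. Correct and lower with force watch.

>>> send_rows:
  targets:
    - {"turn": [0.003,0,0.007],"travel": [-0.35,-0.12,0],"hand": 40}
    - {"turn": [0,0,0],"travel": [0,0,0.4],"hand": 40}
    - {"turn": [0,0,0],"travel": [0,0,0],"hand": 40}
    - {"turn": [0,0,0],"travel": [0,0,0],"hand": 40}

```text
t: 7.55
ee_pos: [0.5229, -0.0831, 0.036]
eef_rot: [-2.341, -2.095, 0.0]
contact_force: [-0.4, -0.4, -2.7]
gripper_width: 0.0557
```

>>> send_rows:
  targets:
    - {"turn": [0,0,0],"travel": [0,0,0],"hand": 40}

```text
t: 7.65
ee_pos: [0.523, -0.0831, 0.036]
eef_rot: [-2.341, -2.095, 0.0]
contact_force: [-0.9, 0.1, -2.3]
gripper_width: 0.0554
```

Run:
```python
from h import *; from cell import bot
st,p,Q=now(bot);print(p,(Q.inv()*down(83.7)).as_rotvec(),st["joint_pos"])
```

```text
[ 0.523  -0.0831  0.036 ] [-0.0002 -0.     -0.0009] [-0.316   0.3591 -0.3667  0.8453 -0.      1.3656]
```

>>> send_rows:
  targets:
    - {"turn": [0,0,0],"travel": [0,0,0.4],"hand": 40}
    - {"turn": [0,0,0],"travel": [0,0,0.3],"hand": 40}
    - {"turn": [0,0,0],"travel": [0,0,0],"hand": 40}

```text
t: 7.95
ee_pos: [0.5227, -0.0831, 0.0283]
eef_rot: [-2.34, -2.094, 0.001]
contact_force: [-0.3, -0.4, -3.1]
gripper_width: 0.055
```

>>> send_rows:
  targets:
    - {"turn": [0,0,0],"travel": [0,0,0.2],"hand": 40}
    - {"turn": [0,0,0],"travel": [0,0,0],"hand": 40}

```text
t: 8.15
ee_pos: [0.5229, -0.0831, 0.0267]
eef_rot: [-2.341, -2.095, 0.001]
contact_force: [-0.0, -0.5, -4.1]
gripper_width: 0.0554
```

>>> send_rows:
  targets:
    - {"turn": [0,0,0],"travel": [0,0,0.2],"hand": 40}
    - {"turn": [0,0,0],"travel": [0,0,0],"hand": 40}

```text
t: 8.35
ee_pos: [0.523, -0.0831, 0.0247]
eef_rot: [-2.341, -2.095, 0.0]
contact_force: [-0.5, -1.1, -3.1]
gripper_width: 0.0553
```

>>> send_rows:
  targets:
    - {"turn": [0,0,0],"travel": [0,0,0.2],"hand": 40}
    - {"turn": [0,0,0],"travel": [0,0,0],"hand": 40}

```text
t: 8.55
ee_pos: [0.5231, -0.0831, 0.0229]
eef_rot: [-2.341, -2.095, 0.0]
contact_force: [1.5, -1.7, -2.6]
gripper_width: 0.0555
```

>>> send_rows:
  targets:
    - {"turn": [0,0,0],"travel": [0,0,0.1],"hand": 40}
    - {"turn": [0,0,0],"travel": [0,0,0],"hand": 40}

```text
t: 8.75
ee_pos: [0.5231, -0.083, 0.0228]
eef_rot: [2.341, 2.095, 0.0]
contact_force: [-4.0, 1.1, 8.5]
gripper_width: 0.0552
```

>>> send_rows:
  targets:
    - {"turn": [0,0,0],"travel": [0,0,0.1],"hand": 40}
    - {"turn": [0,0,0],"travel": [0,0,0],"hand": 40}

```text
t: 8.95
ee_pos: [0.5231, -0.0831, 0.0227]
eef_rot: [2.34, 2.094, 0.001]
contact_force: [-6.9, 1.7, 20.4]
gripper_width: 0.0555
```

```bash
python3 look.py seat.png
```

```text
[ 0.5231 -0.0831  0.0228] [-7.0237  0.7916 20.7723] 0.055172230480636054 [ 0.0013  0.0006 -0.0007]
0 1 1 [416.8121 562.8649]
0 1 -1 [530.1102 470.2587]
0 -1 1 [226.558  457.5095]
0.04 1 1 [408.1417 470.6993]
0.04 1 -1 [523.5638 378.4531]
0.04 -1 1 [214.8571 365.8412]
disc [366.8134 351.0602]
```

View pics/seat.png

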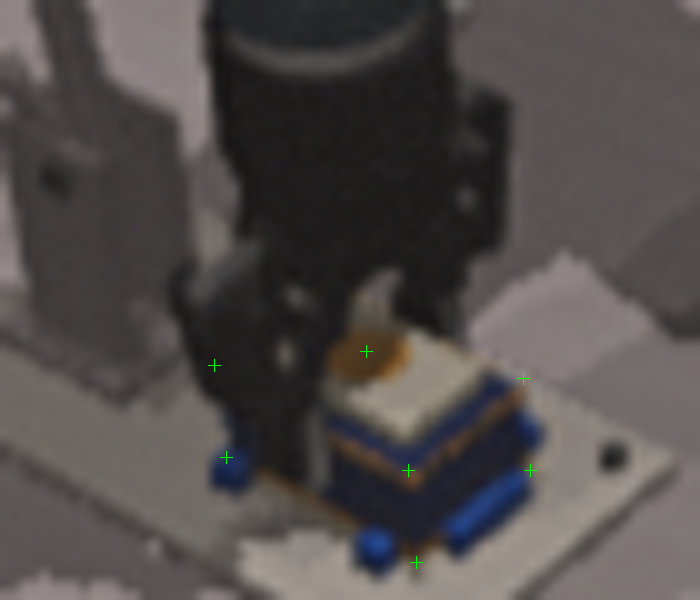

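Picture: tin sits between the stops (front stops at (375,550), (487,510) enclose its near corner), force 20 N on the stage. Relax and release.

>>> send_rows:
  targets:
    - {"turn": [0,0,0],"travel": [0,0,-0.2],"hand": 40}
    - {"turn": [0,0,0],"travel": [0,0,0],"hand": 70}
    - {"turn": [0,0,0],"travel": [0,0,0],"hand": 80}
    - {"turn": [0,0,0],"travel": [0,0,0],"hand": 80}
    - {"turn": [0,0,0],"travel": [0,0,0],"hand": 80}

```text
t: 9.5
ee_pos: [0.5229, -0.083, 0.0227]
eef_rot: [-2.341, -2.095, 0.0]
contact_force: [0.3, -0.2, 0.1]
gripper_width: 0.0684
```

>>> send_rows:
  targets:
    - {"turn": [0,0,0],"travel": [0,0,-1],"hand": 80}
    - {"turn": [0,0,0],"travel": [0,0,-3],"hand": 80}
    - {"turn": [0,0,0],"travel": [0,0,-4],"hand": 80}
    - {"turn": [0,0,0],"travel": [0,0,-5],"hand": 80}
    - {"turn": [0,0,0],"travel": [0,0,-5],"hand": 80}

```text
t: 10.0
ee_pos: [0.5225, -0.0828, 0.2054]
eef_rot: [-2.341, -2.095, 0.0]
contact_force: [1.6, -1.4, 0.3]
gripper_width: 0.0686
```

Run:
```python
from h import *; from cell import bot
st,p,Q=now(bot);print(p,st["contact_force"],st["gripper_width"])
# T bar ends -> from geometry at clamp 0
hz=nc+.115*nx;hz[2]=.09
def grip(q,off): # handle direction: at q=0 15deg above level toward +nx ; closing lifts and goes -x
    a=np.radians(15)+q; return hz+.125*(np.cos(a)*nx+np.sin(a)*Z)+off*ny
t=bot.capture("top");s=bot.capture("scene")
print("hinge",hz)
for q in(0,.5,1.,1.5,1.75): print(q,grip(q,-.051),grip(q,.07)[:2],grip(q,-.07)[:2])
print("bar ends pred top",proj(t,grip(0,.07)),proj(t,grip(0,-.07)),"scene",proj(s,grip(0,.07)),proj(s,grip(0,-.07)))
x0,y0=195,125
cv2.imwrite("pics/placed.png",cv2.resize(s["color"][y0:y0+95,x0:x0+110,::-1],None,fx=6,fy=6,interpolation=cv2.INTER_CUBIC))
```

```text
[ 0.5225 -0.0828  0.2054] [ 1.6195 -1.3684  0.3447] 0.06857459440088878
hinge [ 0.511  -0.1965  0.09  ]
0 [ 0.447  -0.3109  0.1224] [ 0.5673 -0.3242] [ 0.4282 -0.3088]
0.5 [ 0.4504 -0.2808  0.1763] [ 0.5706 -0.2941] [ 0.4315 -0.2787]
1.0 [ 0.4561 -0.2287  0.2091] [ 0.5764 -0.242 ] [ 0.4372 -0.2266]
1.5 [ 0.4629 -0.1673  0.2127] [ 0.5832 -0.1806] [ 0.444  -0.1652]
1.75 [ 0.4661 -0.1379  0.203 ] [ 0.5864 -0.1512] [ 0.4473 -0.1358]
bar ends pred top [432.5516 184.0487] [430.253  225.6731] scene [207.139  158.7673] [237.728  139.2493]
```

View pics/placed.png

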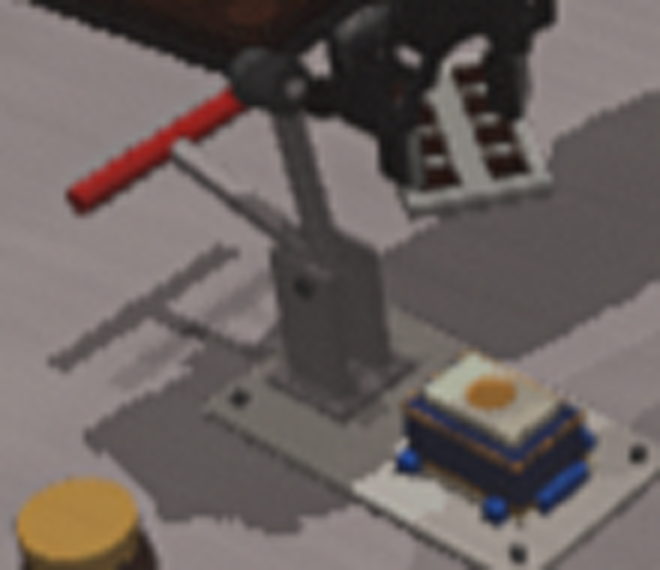

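Picture: tin sits flat inside all stops, lid proud, clamp open; measured bar ends match the geometry within 0.6 px. Now to the T-bar.

```bash
cat >> h.py <<'E'
hz=nc+.115*nx;hz[2]=.09
def tcp(q,dz=-.019,off=-.048):
    a=np.radians(15)+q; return hz+.125*(np.cos(a)*nx+np.sin(a)*Z)+off*ny+[0,0,dz]
RC=down(173.7)
E
python3 - <<'E'
from h import *; from cell import bot
st,p,Q=now(bot);print(p)
p,Q=plan(p,Q,p+[0,0,.1],down(95),60)
p,Q=plan(p,Q,tcp(0,.07),RC,60,step=.04)
E
```

```text
[ 0.5253 -0.0837  0.2103]
--
{"turn":[0.003, 0.001, -0.066],"travel":[-0.01, 0.03, -3.33],"hand":60}
{"turn":[0.004, 0.001, -0.066],"travel":[0.0, 0.03, -3.34],"hand":60}
{"turn":[0.003, 0.001, -0.066],"travel":[-0.01, 0.01, -3.33],"hand":60}
--
{"turn":[0.0, 0.0, -0.137],"travel":[-2.2, -0.95, 1.18],"hand":60}
{"turn":[0.0, 0.0, -0.138],"travel":[-2.05, -1.24, 1.18],"hand":60}
{"turn":[0.0, 0.0, -0.137],"travel":[-1.86, -1.51, 1.18],"hand":60}
{"turn":[0.0, 0.0, -0.137],"travel":[-1.64, -1.75, 1.18],"hand":60}
{"turn":[0.0, 0.0, -0.138],"travel":[-1.38, -1.96, 1.18],"hand":60}
--
{"turn":[0.0, 0.0, -0.137],"travel":[-1.1, -2.13, 1.18],"hand":60}
{"turn":[0.0, 0.0, -0.137],"travel":[-0.8, -2.26, 1.18],"hand":60}
{"turn":[0.0, 0.0, -0.138],"travel":[-0.48, -2.34, 1.18],"hand":60}
{"turn":[0.0, 0.0, -0.137],"travel":[-0.15, -2.39, 1.18],"hand":60}
{"turn":[0.0, 0.0, -0.137],"travel":[0.17, -2.4, 1.18],"hand":60}
```

>>> send_rows:
  targets:
    - {"turn": [0.003,0.001,-0.066],"travel": [0,0,-3.3],"hand": 60}
    - {"turn": [0.004,0.001,-0.066],"travel": [0,0,-3.3],"hand": 60}
    - {"turn": [0.003,0.001,-0.066],"travel": [0,0,-3.3],"hand": 60}

```text
t: 10.4
ee_pos: [0.5229, -0.083, 0.3036]
eef_rot: [-2.113, -2.312, 0.007]
contact_force: [0.0, -0.5, 0.5]
gripper_width: 0.0514
```

>>> send_rows:
  targets:
    - {"turn": [0,0,-0.137],"travel": [-2.2,-0.9,0],"hand": 60}
    - {"turn": [0,0,-0.138],"travel": [-2.0,-1.2,0],"hand": 60}
    - {"turn": [0,0,-0.137],"travel": [-1.9,-1.5,0],"hand": 60}
    - {"turn": [0,0,-0.137],"travel": [-1.6,-1.8,0],"hand": 60}
    - {"turn": [0,0,-0.138],"travel": [-1.4,-2.0,0],"hand": 60}

```text
t: 10.9
ee_pos: [0.4853, -0.1976, 0.3024]
eef_rot: [-1.206, -2.889, 0.002]
contact_force: [0.9, 0.4, 0.4]
gripper_width: 0.0514
```

>>> send_rows:
  targets:
    - {"turn": [0,0,-0.137],"travel": [-1.1,-2.1,0],"hand": 60}
    - {"turn": [0,0,-0.137],"travel": [-0.8,-2.3,0],"hand": 60}
    - {"turn": [0,0,-0.138],"travel": [-0.5,-2.3,0],"hand": 60}
    - {"turn": [0,0,-0.137],"travel": [-0.2,-2.4,0],"hand": 60}
    - {"turn": [0,0,-0.137],"travel": [0.2,-2.4,0],"hand": 60}

```text
t: 11.4
ee_pos: [0.4481, -0.3115, 0.3023]
eef_rot: [-0.164, -3.127, -0.004]
contact_force: [0.3, -0.3, -0.2]
gripper_width: 0.0511
```

>>> send_rows:
  targets:
    - {"turn": [0,0,0],"travel": [0,0,4],"hand": 60}
    - {"turn": [0,0,0],"travel": [0,0,4],"hand": 60}
    - {"turn": [0,0,0],"travel": [0,0,3],"hand": 60}
    - {"turn": [0,0,0],"travel": [0,0,0],"hand": 60}
    - {"turn": [0,0,0],"travel": [0,0,0],"hand": 60}

```text
t: 11.9
ee_pos: [0.4476, -0.3105, 0.193]
eef_rot: [-0.173, -3.126, -0.004]
contact_force: [1.3, -0.3, 0.3]
gripper_width: 0.051
```

Run:
```python
from h import *; from cell import bot
st,p,Q=now(bot);print(p,st["joint_pos"],tcp(0,.07))
p,Q=plan(p,Q,tcp(0),RC,60,step=.03)
```

```text
[ 0.4476 -0.3105  0.193 ] [-0.7579  0.2701 -0.0606  1.2497 -0.0048 -0.6473] [ 0.45   -0.3112  0.1924]
--
{"turn":[0.001, -0.004, 0.0],"travel":[-0.11, -0.02, 2.99],"hand":60}
{"turn":[0.0, -0.003, 0.0],"travel":[-0.11, -0.02, 2.98],"hand":60}
{"turn":[0.001, -0.004, -0.001],"travel":[-0.09, -0.02, 2.99],"hand":60}
```

>>> send_rows:
  targets:
    - {"turn": [0.001,-0.004,0],"travel": [-0.1,0,3],"hand": 60}
    - {"turn": [0,-0.003,0],"travel": [-0.1,0,3],"hand": 60}
    - {"turn": [0.001,-0.004,0],"travel": [-0.1,0,3],"hand": 60}
    - {"turn": [0,0,0],"travel": [0,0,0],"hand": 60}

```text
t: 12.3
ee_pos: [0.4495, -0.31, 0.101]
eef_rot: [-0.173, -3.135, -0.003]
contact_force: [-0.1, 0.5, -0.2]
gripper_width: 0.0511
```

>>> send_rows:
  targets:
    - {"turn": [0,0,0],"travel": [0,0,0],"hand": 30}
    - {"turn": [0,0,0],"travel": [0,0,0],"hand": 10}
    - {"turn": [0,0,0],"travel": [0,0,0],"hand": 10}
    - {"turn": [0,0,0],"travel": [0,0,0],"hand": 10}
    - {"turn": [0,0,0],"travel": [0,0,0],"hand": 10}
  newtons: 40

```text
t: 12.8
ee_pos: [0.4511, -0.3107, 0.1045]
eef_rot: [0.173, 3.133, -0.002]
contact_force: [0.1, 3.6, 7.5]
gripper_width: 0.0166
```

Run:
```python
from h import *; from cell import bot
st,p,Q=now(bot);print(p,tcp(0),st["contact_force"],st["gripper_width"])
d=p-tcp(0);print(d@nx,d@ny,d[2])
q=0
# offset d kept constant along arc: rows from tcp(q)+d
pp,QQ=p,Q
for q in np.arange(.1,1.801,.1):
    pp,QQ=plan(pp,QQ,tcp(min(q,1.77))+d*[1,1,1],RC,10,step=.03)
```

```text
[ 0.4511 -0.3107  0.1045] [ 0.45   -0.3112  0.1034] [0.0872 3.6177 7.4905] 0.01662018496517644
-0.000611885985378319 0.0009830437909418947 0.0011294658813026243
--
{"turn":[-0.001, 0.004, 0.0],"travel":[0.0, 0.38, -1.19],"hand":10}
--
{"turn":[0.0, 0.0, 0.0],"travel":[0.0, 0.5, -1.14],"hand":10}
--
{"turn":[0.0, 0.0, 0.0],"travel":[0.0, 0.61, -1.09],"hand":10}
--
{"turn":[0.0, 0.0, 0.0],"travel":[0.0, 0.72, -1.03],"hand":10}
--
{"turn":[0.0, 0.0, 0.0],"travel":[0.0, 0.82, -0.94],"hand":10}
--
{"turn":[0.0, 0.0, 0.0],"travel":[0.0, 0.9, -0.86],"hand":10}
--
{"turn":[0.0, 0.0, 0.0],"travel":[0.0, 0.99, -0.77],"hand":10}
--
{"turn":[0.0, 0.0, 0.0],"travel":[0.0, 1.06, -0.66],"hand":10}
--
{"turn":[0.0, 0.0, 0.0],"travel":[0.0, 1.12, -0.55],"hand":10}
--
{"turn":[0.0, 0.0, 0.0],"travel":[0.0, 1.17, -0.44],"hand":10}
--
{"turn":[0.0, 0.0, 0.0],"travel":[0.0, 1.21, -0.32],"hand":10}
--
{"turn":[0.0, 0.0, 0.0],"travel":[0.0, 1.23, -0.2],"hand":10}
--
{"turn":[0.0, 0.0, 0.0],"travel":[0.0, 1.25, -0.08],"hand":10}
--
{"turn":[0.0, 0.0, 0.0],"travel":[0.0, 1.25, 0.06],"hand":10}
--
{"turn":[0.0, 0.0, 0.0],"travel":[0.0, 1.23, 0.17],"hand":10}
--
{"turn":[0.0, 0.0, 0.0],"travel":[0.0, 1.22, 0.3],"hand":10}
--
{"turn":[0.0, 0.0, 0.0],"travel":[0.0, 1.18, 0.42],"hand":10}
--
{"turn":[0.0, 0.0, 0.0],"travel":[0.0, 0.79, 0.36],"hand":10}
```

>>> send_rows:
  targets:
    - {"turn": [0,0,0],"travel": [0,0.4,-1.2],"hand": 10}
    - {"turn": [0,0,0],"travel": [0,0.5,-1.1],"hand": 10}
    - {"turn": [0,0,0],"travel": [0,0.6,-1.1],"hand": 10}

```text
t: 13.1
ee_pos: [0.4525, -0.2977, 0.1382]
eef_rot: [0.175, 3.134, -0.008]
contact_force: [1.3, -8.2, -4.4]
gripper_width: 0.0169
```

>>> send_rows:
  targets:
    - {"turn": [0,0,0],"travel": [0,0.7,-1.0],"hand": 10}
    - {"turn": [0,0,0],"travel": [0,0.8,-0.95],"hand": 10}
    - {"turn": [0,0,0],"travel": [0,0.9,-0.85],"hand": 10}

```text
t: 13.4
ee_pos: [0.455, -0.2761, 0.1678]
eef_rot: [0.177, 3.133, -0.017]
contact_force: [-5.2, -18.8, 9.9]
gripper_width: 0.0166
```

```bash
cat > clp.py <<'E'
from h import *; from cell import bot
st,p,Q=now(bot);g=p+Q.apply([0,0,-.019])-hz;a=np.arctan2(g[2],g@nx)-np.radians(15)
print(p,"F",st["contact_force"],"w",st["gripper_width"],"q",a,"r",np.hypot(g[2],g@nx),"ny",g@ny)
E
python3 clp.py
```

```text
[ 0.455  -0.2761  0.1678] F [ -5.1951 -18.7537   9.8511] w 0.016563252864419883 q 0.5877413908088716 r 0.12884894221904838 ny -0.047033989337080646
```

>>> send_rows:
  targets:
    - {"turn": [0,0,0],"travel": [0,0.85,-0.85],"hand": 10}
    - {"turn": [0,0,0],"travel": [0,1.0,-0.75],"hand": 10}
    - {"turn": [0,0,0],"travel": [0,1.1,-0.6],"hand": 10}

```text
t: 13.7
ee_pos: [0.4584, -0.2467, 0.1907]
eef_rot: [0.177, 3.131, -0.018]
contact_force: [-4.8, -12.9, 16.6]
gripper_width: 0.0166
```

```bash
python3 clp.py
```

```text
[ 0.4584 -0.2467  0.1907] F [ -4.833  -12.8904  16.5917] w 0.016628519896082793 q 0.8754195400369638 r 0.13193844745350328 ny -0.046911102242074856
```

>>> send_rows:
  targets:
    - {"turn": [0,0,0],"travel": [0,1.0,-0.65],"hand": 10}
    - {"turn": [0,0,0],"travel": [0,1.15,-0.5],"hand": 10}
    - {"turn": [0,0,0],"travel": [0,1.2,-0.4],"hand": 10}

```text
t: 14.0
ee_pos: [0.4623, -0.2111, 0.2051]
eef_rot: [0.175, 3.131, -0.01]
contact_force: [0.9, -6.4, 2.1]
gripper_width: 0.0164
```

```bash
python3 clp.py
python3 - <<'E'
from h import *; from cell import bot
s=bot.capture("scene");t=bot.capture("top")
def up(c,u,v,w,h,k): x,y=int(u-w/2),int(v-h/2);return cv2.resize(c["color"][y:y+h,x:x+w,::-1],(w*k,h*k),interpolation=cv2.INTER_CUBIC)
cv2.imwrite("pics/mid.png",up(s,250,160,110,110,5))
E
```

```text
[ 0.4623 -0.2111  0.2051] F [ 0.9146 -6.4132  2.1326] w 0.016354366790496417 q 1.1625318693038587 r 0.1355449652853374 ny -0.046913350977228055
```

View pics/mid.png

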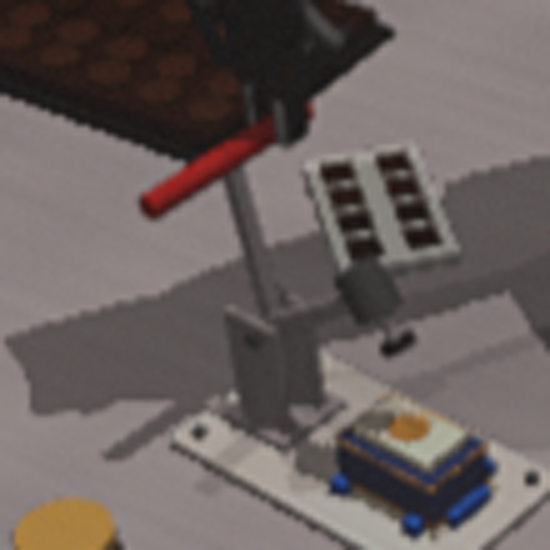

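Picture: handle at about mid-swing (bar end (150,205), fingers at (285,115)), pad (400,340) descending towards the lid; bar has slid towards the fingertips, so follow with a lower tool.

Run:
```python
from h import *; from cell import bot
st,p,Q=now(bot);g=p+Q.apply([0,0,-.0095])-hz;a=np.arctan2(g[2],g@nx)-np.radians(15);print(a,np.hypot(g[2],g@nx))
off=g@ny
qs=np.linspace(a,1.78,8)[1:]
for i,q in enumerate(qs):
    p,Q=plan(p,Q,tcp(q,-.0095-.001*(i+1),off),RC,10,step=.03)
print(p)
```

```text
1.1636349378137012 0.12636359124824756
--
{"turn":[-0.004, 0.007, 0.0],"travel":[0.01, 1.12, 0.12],"hand":10}
--
{"turn":[0.0, 0.0, 0.0],"travel":[0.0, 1.1, 0.08],"hand":10}
--
{"turn":[0.0, 0.0, 0.0],"travel":[0.0, 1.1, 0.19],"hand":10}
--
{"turn":[0.0, 0.0, 0.0],"travel":[0.0, 1.08, 0.27],"hand":10}
--
{"turn":[0.0, 0.0, 0.0],"travel":[0.0, 1.07, 0.38],"hand":10}
--
{"turn":[0.0, 0.0, 0.0],"travel":[0.0, 1.04, 0.46],"hand":10}
--
{"turn":[0.0, 0.0, 0.0],"travel":[0.0, 1.0, 0.56],"hand":10}
[ 0.4706 -0.135   0.1849]
```

>>> send_rows:
  targets:
    - {"turn": [-0.004,0.007,0],"travel": [0,1.1,0.1],"hand": 10}
    - {"turn": [0,0,0],"travel": [0,1.1,0.1],"hand": 10}
    - {"turn": [0,0,0],"travel": [0,1.1,0.2],"hand": 10}
    - {"turn": [0,0,0],"travel": [0,1.1,0.3],"hand": 10}

```text
t: 14.5
ee_pos: [0.4674, -0.1657, 0.2011]
eef_rot: [0.173, 3.134, 0.0]
contact_force: [-9.1, 9.3, 47.5]
gripper_width: 0.0165
```

>>> send_rows:
  targets:
    - {"turn": [0,0,0],"travel": [0,1.1,0.4],"hand": 10}
    - {"turn": [0,0,0],"travel": [0,1.0,0.5],"hand": 10}

```text
t: 14.7
ee_pos: [0.4699, -0.1429, 0.1922]
eef_rot: [0.171, 3.133, 0.007]
contact_force: [-7.2, 14.6, 43.0]
gripper_width: 0.0168
```

```bash
python3 clp.py
```

```text
[ 0.4699 -0.1429  0.1922] F [-7.2056 14.6194 43.035 ] w 0.016787534866830427 q 1.6909260903197285 r 0.1306359423253648 ny -0.04676971830119602
```

>>> send_rows:
  targets:
    - {"turn": [0,0,0],"travel": [0,0.6,0.2],"hand": 10}
    - {"turn": [0,0,0],"travel": [0,0.3,0.1],"hand": 10}
    - {"turn": [0,0,0],"travel": [0,0,0],"hand": 10}

```text
t: 15.0
ee_pos: [0.4705, -0.138, 0.1897]
eef_rot: [0.174, 3.134, -0.007]
contact_force: [-14.5, -5.9, 47.3]
gripper_width: 0.0166
```

```bash
python3 clp.py
```

```text
[ 0.4705 -0.138   0.1897] F [-14.4572  -5.889   47.3373] w 0.016586493325978953 q 1.7348981586319177 r 0.13033073363421896 ny -0.046693110097643
```

>>> send_rows:
  targets:
    - {"turn": [0,0,0],"travel": [0,0.2,0],"hand": 10}
    - {"turn": [0,0,0],"travel": [0,0.2,0],"hand": 10}
    - {"turn": [0,0,0],"travel": [0,0,0],"hand": 10}

```text
t: 15.3
ee_pos: [0.4707, -0.1378, 0.1896]
eef_rot: [0.179, 3.135, -0.019]
contact_force: [-17.1, -26.2, 42.6]
gripper_width: 0.0164
```

```bash
python3 clp.py
python3 - <<'E'
from h import *; from cell import bot
s=bot.capture("scene")
cv2.imwrite("pics/locked.png",cv2.resize(s["color"][105:215,195:305,::-1],None,fx=5,fy=5,interpolation=cv2.INTER_CUBIC))
E
```

```text
[ 0.4707 -0.1378  0.1896] F [-17.0785 -26.2069  42.6181] w 0.01644027370030704 q 1.7372472037017268 r 0.13034466286065627 ny -0.04653738947376442
```

View pics/locked.png

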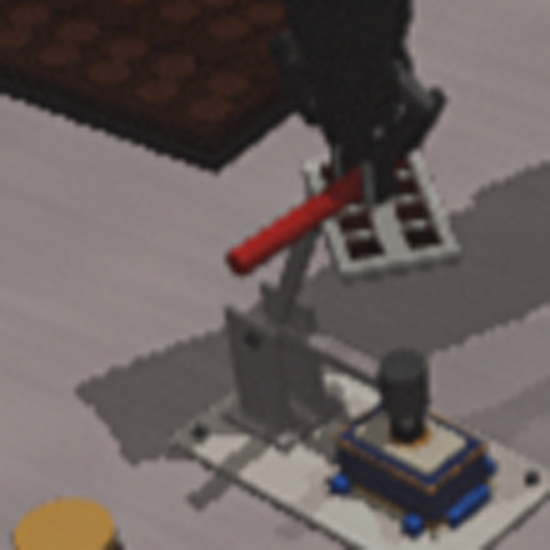

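Picture: arm level, pad (405,430) on the lid, handle leaning over the stage; the last push moved nothing and only raised force, so it is at its stop. Let go and wait.

>>> send_rows:
  targets:
    - {"turn": [0,0,0],"travel": [0,-0.2,-0.2],"hand": 10}
    - {"turn": [0,0,0],"travel": [0,0,0],"hand": 60}
    - {"turn": [0,0,0],"travel": [0,0,0],"hand": 60}
    - {"turn": [0,0,0],"travel": [0,0,0],"hand": 60}
    - {"turn": [0,0,0],"travel": [0,0,0],"hand": 60}

```text
t: 15.85
ee_pos: [0.4694, -0.1332, 0.1847]
eef_rot: [-0.173, -3.13, -0.007]
contact_force: [-0.5, -0.0, 0.1]
gripper_width: 0.0511
```

>>> send_rows:
  targets:
    - {"turn": [0,0,0],"travel": [0,0,0],"hand": 60}
    - {"turn": [0,0,0],"travel": [0,0,0],"hand": 60}
    - {"turn": [0,0,0],"travel": [0,0,0],"hand": 60}
    - {"turn": [0,0,0],"travel": [0,0,0],"hand": 60}
    - {"turn": [0,0,0],"travel": [0,0,0],"hand": 60}

```text
t: 16.35
ee_pos: [0.4694, -0.1335, 0.1847]
eef_rot: [-0.173, -3.13, -0.007]
contact_force: [0.6, 0.0, 0.1]
gripper_width: 0.051
```

>>> send_rows:
  targets:
    - {"turn": [0,0,0],"travel": [0,0,0],"hand": 60}
    - {"turn": [0,0,0],"travel": [0,0,0],"hand": 60}
    - {"turn": [0,0,0],"travel": [0,0,0],"hand": 60}
    - {"turn": [0,0,0],"travel": [0,0,0],"hand": 60}
    - {"turn": [0,0,0],"travel": [0,0,0],"hand": 60}

```text
t: 16.85
ee_pos: [0.4694, -0.1336, 0.1847]
eef_rot: [-0.173, -3.13, -0.007]
contact_force: [0.3, -0.7, 0.8]
gripper_width: 0.0512
```

```bash
python3 clp.py
python3 - <<'E'
from h import *; from cell import bot
s=bot.capture("scene")
def mask(box,k=6):
    x0,y0,x1,y1=box;I=cv2.resize(s["color"][y0:y1,x0:x1],None,fx=k,fy=k,interpolation=cv2.INTER_CUBIC)
    m=cv2.inRange(cv2.cvtColor(I,cv2.COLOR_RGB2HSV),(0,140,50),(8,255,255));n,l,st,ce=cv2.connectedComponentsWithStats(m)
    i=1+st[1:,4].argmax();pts=cv2.findNonZero((l==i).astype(np.uint8));q=pts[pts[:,0,0].argmin(),0];return q/k+[x0,y0]-.5
print("bar left end",mask((225,125,290,165)))
a=lambda q:hz+.125*(np.cos(q+.2618)*nx+np.sin(q+.2618)*Z)+.07*ny
for q in(1.6,1.7,1.75):print(q,proj(s,a(q)))
E
```

```text
[ 0.4694 -0.1336  0.1847] F [ 0.2516 -0.6935  0.7609] w 0.051182785759070905 q 1.7802049766536483 r 0.12760760184904238 ny -0.04808044932936618
bar left end [240.3333 156.    ]
1.6 [237.318  154.4173]
1.7 [240.2636 156.9442]
1.75 [241.718  158.3068]
```

>>> send_rows:
  targets:
    - {"turn": [0,0,0],"travel": [0,0,0],"hand": 30}
    - {"turn": [0,0,0],"travel": [0,0,0],"hand": 10}
    - {"turn": [0,0,0],"travel": [0,0,0],"hand": 10}
    - {"turn": [0,0,0],"travel": [0,0,0],"hand": 10}
    - {"turn": [0,0,0],"travel": [0,0,0],"hand": 10}
  newtons: 25

```text
t: 17.4
ee_pos: [0.469, -0.1376, 0.1851]
eef_rot: [-0.178, -3.129, 0.007]
contact_force: [-4.7, -22.3, -1.2]
gripper_width: 0.0168
```

```bash
python3 clp.py
python3 - <<'E'
from h import *; from cell import bot
st,p,Q=now(bot)
d=p-tcp(1.75,-.019,-.0467);print(d)
for q in np.linspace(1.75,.05,15)[1:]:
    p,Q=plan(p,Q,tcp(q,-.019,-.0467)+d,Q,10,step=.03)
E
```

```text
[ 0.469  -0.1376  0.1851] F [ -4.7132 -22.2926  -1.1652] w 0.016760555821014406 q 1.7510689301206843 r 0.12619847032046674 ny -0.04800715943861569
[-0.0014  0.0007  0.001 ]
--
{"turn":[0.0, 0.0, 0.0],"travel":[0.0, -1.41, -0.56],"hand":10}
--
{"turn":[0.0, 0.0, 0.0],"travel":[0.0, -1.47, -0.38],"hand":10}
--
{"turn":[0.0, 0.0, 0.0],"travel":[-0.01, -1.5, -0.2],"hand":10}
--
{"turn":[0.0, 0.0, 0.0],"travel":[0.0, -1.52, -0.02],"hand":10}
--
{"turn":[0.0, 0.0, 0.0],"travel":[-0.01, -1.51, 0.17],"hand":10}
--
{"turn":[0.0, 0.0, 0.0],"travel":[-0.01, -1.47, 0.35],"hand":10}
--
{"turn":[0.0, 0.0, 0.0],"travel":[0.0, -1.43, 0.52],"hand":10}
--
{"turn":[0.0, 0.0, 0.0],"travel":[-0.01, -1.35, 0.7],"hand":10}
--
{"turn":[0.0, 0.0, 0.0],"travel":[-0.01, -1.25, 0.85],"hand":10}
--
{"turn":[0.0, 0.0, 0.0],"travel":[-0.02, -1.15, 0.99],"hand":10}
--
{"turn":[0.0, 0.0, 0.0],"travel":[-0.01, -1.01, 1.13],"hand":10}
--
{"turn":[0.0, 0.0, 0.0],"travel":[-0.01, -0.87, 1.24],"hand":10}
--
{"turn":[0.0, 0.0, 0.0],"travel":[-0.01, -0.71, 1.34],"hand":10}
--
{"turn":[0.0, 0.0, 0.0],"travel":[-0.01, -0.55, 1.42],"hand":10}
```

Gripping the bar recentred the tool at q = 1.751 rad, so it was resting at its stop. Swing it back.

>>> send_rows:
  targets:
    - {"turn": [0,0,0],"travel": [0,-1.8,-0.55],"hand": 10}
    - {"turn": [0,0,0],"travel": [0,-1.5,-0.4],"hand": 10}
    - {"turn": [0,0,0],"travel": [0,-1.5,-0.2],"hand": 10}
    - {"turn": [0,0,0],"travel": [0,-1.5,0],"hand": 10}

```text
t: 17.8
ee_pos: [0.4628, -0.1954, 0.1965]
eef_rot: [-0.172, -3.132, -0.011]
contact_force: [3.1, 7.6, -2.5]
gripper_width: 0.0172
```

>>> send_rows:
  targets:
    - {"turn": [0,0,0],"travel": [0,-1.5,0.2],"hand": 10}
    - {"turn": [0,0,0],"travel": [0,-1.5,0.35],"hand": 10}
    - {"turn": [0,0,0],"travel": [0,-1.4,0.5],"hand": 10}

```text
t: 18.1
ee_pos: [0.4579, -0.2396, 0.1856]
eef_rot: [-0.172, -3.132, -0.009]
contact_force: [1.4, 3.2, 7.4]
gripper_width: 0.0172
```

```bash
python3 clp.py
```

```text
[ 0.4579 -0.2396  0.1856] F [1.357  3.1633 7.4147] w 0.017167646580211932 q 0.9066705750444153 r 0.1245906890587301 ny -0.04789125760848674
```

>>> send_rows:
  targets:
    - {"turn": [0,0,0],"travel": [0,-1.35,0.7],"hand": 10}
    - {"turn": [0,0,0],"travel": [0,-1.25,0.85],"hand": 10}
    - {"turn": [0,0,0],"travel": [0,-1.15,1.0],"hand": 10}

```text
t: 18.4
ee_pos: [0.4536, -0.2772, 0.1594]
eef_rot: [-0.173, -3.132, -0.008]
contact_force: [3.3, 4.7, 3.5]
gripper_width: 0.0171
```

>>> send_rows:
  targets:
    - {"turn": [0,0,0],"travel": [0,-1.0,1.1],"hand": 10}
    - {"turn": [0,0,0],"travel": [0,-0.85,1.2],"hand": 10}

```text
t: 18.6
ee_pos: [0.4513, -0.296, 0.1357]
eef_rot: [-0.173, -3.131, -0.007]
contact_force: [3.8, 2.6, 1.7]
gripper_width: 0.0175
```

```bash
python3 clp.py
```

```text
[ 0.4513 -0.296   0.1357] F [3.8371 2.6393 1.7442] w 0.01746423913864355 q 0.2884444701868239 r 0.12374868959356963 ny -0.048261023256476764
```

>>> send_rows:
  targets:
    - {"turn": [0,0,0],"travel": [0,-0.7,1.3],"hand": 10}
    - {"turn": [0,0,0],"travel": [0,-0.5,1.4],"hand": 10}
    - {"turn": [0,0,0],"travel": [0,0,0.5],"hand": 10}
    - {"turn": [0,0,0],"travel": [0,0,0],"hand": 10}

```text
t: 19.0
ee_pos: [0.4496, -0.3096, 0.1034]
eef_rot: [-0.175, -3.13, -0.001]
contact_force: [0.7, -8.2, -1.6]
gripper_width: 0.0168
```

```bash
python3 clp.py
```

```text
[ 0.4496 -0.3096  0.1034] F [ 0.7156 -8.1924 -1.5734] w 0.016820996936893463 q 0.0033987364361720007 r 0.12345353868613147 ny -0.04843727064677887
```

>>> send_rows:
  targets:
    - {"turn": [0,0,0],"travel": [0,0,0],"hand": 60}
    - {"turn": [0,0,0],"travel": [0,0,0],"hand": 70}
    - {"turn": [0,0,0],"travel": [0,0,0],"hand": 70}
    - {"turn": [0,0,0],"travel": [0,0,0],"hand": 70}
    - {"turn": [0,0,0],"travel": [0,0,0],"hand": 70}

```text
t: 19.5
ee_pos: [0.4495, -0.307, 0.1044]
eef_rot: [-0.173, -3.13, -0.007]
contact_force: [0.4, 0.1, -0.6]
gripper_width: 0.06
```

>>> send_rows:
  targets:
    - {"turn": [0,0,0],"travel": [0,0,-2],"hand": 70}
    - {"turn": [0,0,0],"travel": [0,0,-4],"hand": 70}
    - {"turn": [0,0,0],"travel": [0,0,-4.5],"hand": 70}
    - {"turn": [0,0,0],"travel": [0,0,-4.5],"hand": 70}
    - {"turn": [0,0,0],"travel": [0,0,-3],"hand": 70}

```text
t: 20.0
ee_pos: [0.4509, -0.308, 0.2879]
eef_rot: [-0.173, -3.133, -0.003]
contact_force: [0.2, -0.0, -0.6]
gripper_width: 0.0598
```

>>> send_rows:
  targets:
    - {"turn": [0,0,0],"travel": [0,-4,0],"hand": 70}
    - {"turn": [0,0,0],"travel": [0,-4,0],"hand": 70}
    - {"turn": [0,0,0],"travel": [0,0,0],"hand": 70}
    - {"turn": [0,0,0],"travel": [0,0,0],"hand": 70}
    - {"turn": [0,0,0],"travel": [0,0,0],"hand": 70}

```text
t: 20.5
ee_pos: [0.4419, -0.3868, 0.2841]
eef_rot: [-0.173, -3.13, -0.007]
contact_force: [0.3, 0.7, -0.7]
gripper_width: 0.0599
```

```bash
python3 clp.py
python3 - <<'E'
from h import *; from cell import bot
s=bot.capture("scene");t=bot.capture("top")
def up(c,x,y,w,h,k): return cv2.resize(c["color"][y:y+h,x:x+w,::-1],(w*k,h*k),interpolation=cv2.INTER_CUBIC)
cv2.imwrite("pics/end.png",np.hstack([up(s,195,125,110,100,4),up(t,330,170,90,100,4)]))
# lid disc triangulation
L=[]
for c in(t,s):
    u,v=proj(c,nc+[0,0,.043]);x0,y0=int(u)-12,int(v)-12;k=6
    I=cv2.resize(c["color"][y0:y0+24,x0:x0+24],None,fx=k,fy=k,interpolation=cv2.INTER_CUBIC)
    m=cv2.inRange(cv2.cvtColor(I,cv2.COLOR_RGB2HSV),(10,130,90),(25,255,255));n,l,st,ce=cv2.connectedComponentsWithStats(m)
    i=1+st[1:,4].argmax();L.append((ce[i]+.5)/k-.5+[x0,y0]);print(st[i,4]/36)
p,e=tri((t,s),L);print("lid",p,e,"nest frame",(p-nc)@nx,(p-nc)@ny,p[2]-nc[2])
E
```

```text
[ 0.4419 -0.3868  0.2841] F [ 0.2654  0.6912 -0.6791] w 0.05992110237775412 q 0.5633533601361489 r 0.29012046679478193 ny -0.04765632786336163
18.0
27.88888888888889
lid [ 0.5258 -0.0793  0.0575] [np.float64(0.0005237211715407969), np.float64(0.0005237211715408449)] nest frame -0.0031246534448117914 0.0018526652429675565 0.04545392769532315
```

View pics/end.png

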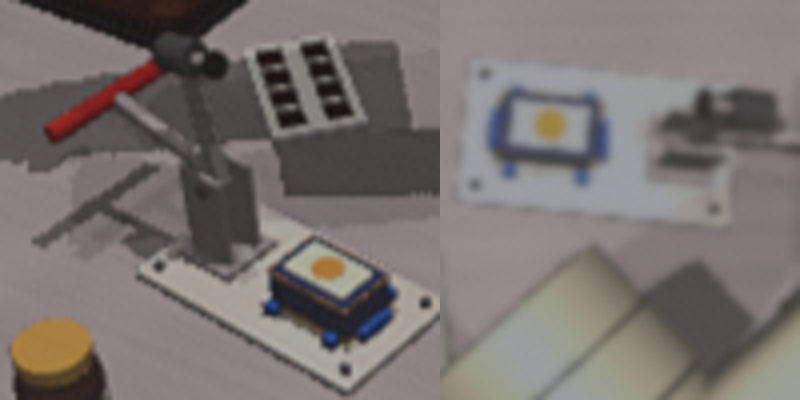

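Run:
```python
from h import *; import pickle; from cell import bot
t0,s0=pickle.load(open("c0.pkl","rb"));s=bot.capture("scene");t=bot.capture("top")
# end stops triangulated (true mid z about .017-.02)
mt=lambda p:proj(t0,np.r_[p,.019]); ms=lambda p:proj(s0,np.r_[p,.019])
for a,b in(((.529,-.033),(.529,-.0348)),((.5189,-.1297),(.5176,-.1316)),((.563,-.0533),(.5618,-.0552)),((.4924,-.0454),(.4909,-.0475))): print("stop tri",tri((t0,s0),(mt(a),ms(b))))
def disc(I,k,x0,y0):
    m=cv2.inRange(cv2.cvtColor(I,cv2.COLOR_RGB2HSV),(10,130,90),(25,255,255));n,l,st,ce=cv2.connectedComponentsWithStats(m)
    r=[((ce[i]+.5)/k-.5+[x0,y0],st[i,4]/k/k) for i in range(1,n) if st[i,4]/k/k>8];return r
print("proud",disc(cv2.imread("pics/placed.png")[:,:,::-1],6,195,125))
print("now",disc(cv2.resize(s["color"][125:220,195:305],None,fx=6,fy=6,interpolation=cv2.INTER_CUBIC),6,195,125))
a=proj(s,nc+[0,0,.049]);b=proj(s,nc+[0,0,.043]);print("6 mm =",b-a)
```

```text
stop tri (array([ 0.5293, -0.0336,  0.0196]), [np.float64(0.0007735215357093651), np.float64(0.0007735215357094714)])
stop tri (array([ 0.5189, -0.1299,  0.0206]), [np.float64(0.0004733976804447089), np.float64(0.00047339768044474967)])
stop tri (array([ 0.5629, -0.0536,  0.0206]), [np.float64(0.0005133335203928377), np.float64(0.0005133335203930775)])
stop tri (array([ 0.4924, -0.0457,  0.0208]), [np.float64(0.0005408468966257303), np.float64(0.0005408468966258547)])
proud [(array([276.3167, 190.1423]), np.float64(28.027777777777775)), (array([207.3689, 211.7819]), np.float64(217.4722222222222))]
now [(array([276.4724, 191.5546]), np.float64(27.916666666666668)), (array([207.3464, 211.7481]), np.float64(215.94444444444446))]
6 mm = [0.1423 1.4043]
```

```bash
python3 -c "
from cell import bot
print(bot.close_job())"
```

```text
the job is handed in; nothing more can be done
None
```

The blue tin is standing in the lidding nest with its lid pressed home by the clamp. The clamp handle is back open, and I handed the job in at about 20.6 s of the 70 s allowed.

**Lid:** the lid's orange disc dropped 1.41 px in the scene view. A 6 mm press should show 1.40 px, so the lid is fully home.

**Clamp:** pushing harder at the end only raised the force and moved nothing. I then left the handle untouched for about 1.3 s. When I took hold again it was at about 1.75 rad. After the swing back it read about 0.00 rad, and the last picture shows it open with the gripper clear.

**Tin position:** the last picture shows the tin flat between the stops. By my camera measurement it sits off centre, towards one corner:

| Reference for the stage centre | Offset along nest x | Offset along nest y |
|---|---|---|
| First nest estimate | −3.1 mm | +1.9 mm |
| Stops measured again from both cameras | about −2.6 mm | about +1.4 mm |

Both are inside the 4 mm limit but slightly more than the 2.5 mm of play. I put that down to camera calibration error of about 2 mm.

**Checks that disagreed:**
- **Lid height:** the two-camera lid height came out at 45.5 mm above the stage instead of 43 mm. That fits the calibration error too, and I trusted the disc's drop instead.
- **Grip on the bar:** while closing the clamp, the bar slipped about 10 mm in the pads. The wrist force rose to about 50 N, well under its 120 N limit.

I did not measure the red tin or the other objects again at the end. The arm passed clear of them and they looked unmoved in the pictures I took.

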